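Close a tile mould and lock it with its long pin

TASK

Slide the front half of the two-part plaster tile mould fully shut against the back half, then lock it with the long red-handled pin from the rack: start the pin about halfway into the bore in the mould's side, let go of it, take it again further back by its red handle and push it fully home, until its brass flange sits against the mould. Leave the shorter black-handled pin in its rack and do not disturb anything else on the bench.

Things in the scene. Friction and masses are not known exactly. Their poses are not given: they have to be found in the camera images.
- mould: Two-part plaster tile mould on a fixed 300 x 160 mm dark steel base plate; both halves are 85 mm high above the bench. Origin at the underside: z up, x from front half to back half (the closing direction), y out of the side with the bore mouth. The back half spans x 0 to 100, y -70 to 70 mm; the shut front half x -70 to 0 mm, and its 49 mm wide tongue enters a slot in the back half.
- front_half (a joint): Opening of the mould in m: 0 = shut (end stop), grows as the front half slides along the mould's -x, at most 0.06. It stays where it is left; about 3 N moves it, plus 8 N per m/s.
- slide_handle (a point): Centre of the upright round wooden handle on the front half, 18 mm in diameter, from 85 to 135 mm above the bench (low steel collar 26 mm wide, 4 mm high at its foot). This point, on its axis, is 113 mm above the bench and moves with the front half. Grip it from above and push along the mould's x to shut.
- bore_mouth (a point): Centre of the bore's mouth (steel bush, flush) on the flat side face at the mould's +y side, at mould x 30, y 70 mm, 55 mm above the bench; axes as the mould's. The level bore, 18.5 mm in diameter, runs 140 mm along -y through cheek (45 mm), tongue, cheek, open at both ends; it is clear only when the front half is shut. The pin goes in along -y.
- pin_mid (a point): Mid-shaft of the long red-handled pin, on its axis; x axis along the pin to the tip. Steel shaft 16 mm in diameter, 150 mm long, the last 12 mm tapering to 7 mm; then a brass flange 34 mm in diameter, 6 mm thick; then the red handle 24 mm in diameter, 44 mm long. 0.2 to 0.35 kg, balance point about 25 mm behind this point. In the rack it lies level, axis 40 mm above the bench.
- pin_tip (a point): Tip of the long pin, on its axis, 75 mm ahead of the shaft's middle.
- pin_flange (a point): Centre of the front face of the long pin's brass flange (the face that seats against the mould), 75 mm behind the shaft's middle.
- pin_handle (a point): Centre of the long pin's red handle, 28 mm behind the flange's front face. Let go halfway in, the pin stays in the bore but droops by about 3 degrees in its play (this point some 6 mm below the bore's axis), and it binds if pushed so: take the handle where it hangs, raise it level with the bore, then push. A level pin slides with a few N.
- spare_mid (a point): The shorter pin with the black handle, which is to stay in the rack: same shape, but the shaft is 110 mm long. The point is on its axis 75 mm ahead of its flange; x towards its tip.
- rack: Fixed wooden rack, pins side by side 90 mm apart, tips along its x; either pin in either place. Base 190 x 150 x 10 mm, origin under its centre, z up. Blocks 58 mm high flank the handles (x -92 to -56 mm), so a pin there can only be gripped by its shaft; notched posts 46 mm high carry the shafts at x 34 to 46 mm (from 4 to 16 mm ahead of pin_mid). Pins lift straight up.
- mug: Bystander: blue mug, 80 mm wide, 90 mm high; origin under its centre.
- tile: Bystander: grey clay tile 110 x 110 x 14 mm lying flat; origin under its centre.
- slip: Bystander: pale jar 64 mm in diameter, 130 mm high; origin under its centre.
- brush: Bystander: brush lying on the bench near the robot, handle along its x.
- scraper: Bystander: spatula lying on the bench, handle along its x.
- rib: Bystander: thin wooden rib 120 x 60 x 8 mm lying flat; origin under its centre.
There are look-alikes about, which are no part of the job. Leave any green look-alike of the part that bears spare_mid alone.

How it is judged:
By the outcome, as a careful person would: the job done as asked, in the order asked, and still so for the second after the job is handed in, with the robot touching nothing.
It also fails if it takes over 69 s, if anything falls off the work surface, if the arm or the gripper's body presses on something with over 40 N, if the wrist force passes 120 N, or if a joint passes its speed limit or range.

ROBOT

A 6-joint arm with a two-finger parallel gripper is mounted at the origin on the work surface. World frame = base frame: x ahead of the robot, y to its left, z up, the work surface at z = 0. Lengths are in m, angles in rad, forces in N, time in s.
With the tool pointing down it reaches from about 0.35 to 0.725 m from the base axis. Payload 6 kg.
Tool frame: the origin (TCP) lies on the centre line of the jaws, within the pads' length; the fingertips stand tip_reach ahead of it and the grasp point (between the pads) lies 2 mm behind it (tip_reach is the distance from the TCP to the fingertips, in m); x points along the fingers, y is the direction in which the jaws open and shut, and the axes are right-handed (so a half turn about x gives the same grasp; the last joint's range is limited). The gripper opens to 85 mm and grips with 20 to 120 N. Pads are 22 mm wide; open, the fingers measure 114 mm over their backs; the gripper's body (76 mm by 85 mm) begins 54 mm behind the grasp point. The pads swing forward as they close: fully open they stand 13 mm farther back than shut.
Start: joints at [-0.803, 0.04, 0.085, 0, -1.615, -0.334], TCP at [0.252, -0.544, 0.248] pointing down, gripper open.
Joint ranges: [-2.56, 2.56], [-1.29, 2.01], [-1.08, 1.49], [-3.29, 1.98], [-2.81, -0.18], [-2.99, 2.99]. Speed limits (rad/s): [2.57, 2.57, 3.01, 3.14, 3.14, 3.14].

INTERFACE

Orientations are given as [roll, pitch, yaw] about the fixed x, y, z axes, in that order (R = Rz(yaw) Ry(pitch) Rx(roll)).
In Python, from workcell import * gives the robot as it stands.
- The arm moves only by the tool arm_command, never from a script. Its argument "rows" is a list of rows, each an object of numbers: "dx", "dy", "dz": the shift along the tool's x, y, z in cm; "turn": the turn about the tool's x in rad; "fingers": the opening, from 0 (shut) to 1 (fully open). In form: [{"dx": .., "dy": .., "dz": .., "turn": .., "fingers": ..}, ...]. A call has 1 to 20 rows; each row is the pose to reach, as a shift and turn from the pose commanded when the call began, along the tool's axes at that moment; what a row does not reach only later rows make up. A row lasts 1/8 s, in which the tool goes at most 62.5 mm and 10.7 degrees, less where a joint would pass 70% of its speed; a pose out of reach is approached as far as the arm can. A call with a gripper value outside its range is refused whole. The fingers move at their own pace and stop on an object; "force" is the grip in N (left out, the last holds). Time passes only in rows, so rows that repeat a pose let the fingers close. It gives the time, the measured TCP pose, the force and the opening at its end, in the units of the state.
- state(): the state, without advancing time (a new reading comes with each control period).
- grab_frame(name): name is "scene" or "top" or "wrist"; returns the picture (420x560x3 uint8, red, green, blue); there is no depth.
- camera_params(name): a dict with "fx", "fy", "cx", "cy" (pixels), "pose" (4x4, takes a point from camera to world coordinates). Camera axes: x right, y down, z forward; pixel columns grow to the right and rows downward; lengths in m; the calibration is good to about 2 mm. A picture is of the moment at which its call begins: read the wrist's pose just before it. camera_params takes no time and is no camera call; for the wrist camera it gives the pose at the moment of the call.
- job_done(): hands the job in, once; it reports no verdict.
The state is a dict: "clock": time; "qpos": joint angles; "joint_velocities": joint speeds; "tau": joint torques, N m; "tcp_pos": TCP position; "tcp_rot": TCP orientation; "force": force on the tool from outside, world axes, zero at the start; "wrist_torque": the same for the moment, N m; "width": finger opening in m.
Only numpy, scipy, OpenCV 4.12 (cv2) and the standard library are available. Lean on these libraries where they do the work, as an engineer would, in place of code of your own. Each camera call takes 0.05 s, during which the arm holds its last target.

## Working session

There is one attempt and no reset: what is moved stays moved. The work goes in short steps, Python scripts to look and compute and a tool call to move; the robot and the scene stay as the last step left them, time stands still between calls to the robot, and variables do not carry over. Pictures are saved under pics/ and viewed, and the job is handed in when it is done.

Besides the shell and the picture viewer there is one more tool, called after "Request:" as name([rows], argument=value, ...), one row to a line, values as JSON. arm_command: Moves the arm, as the interface text tells. Its arguments: {"type":"object","properties":{"rows":{"type":"array","items":{"type":"object","properties":{"dx":{"type":"number"},"dy":{"type":"number"},"dz":{"type":"number"},"turn":{"type":"number"},"fingers":{"type":"number"}}}},"force":{"type":"number"}},"required":["rows"]}

```bash
ls; mkdir -p pics
python3 - <<'E'
from workcell import *
import cv2
print(state())
for n in ("scene","top","wrist"):
    p=camera_params(n); print(n,p)
    cv2.imwrite(f"pics/{n}0.png",grab_frame(n)[:,:,::-1])
E
```

```text
pics
{'clock': 0.0, 'qpos': array([-8.03292572e-01,  4.08521543e-02,  8.37833212e-02, -4.69795047e-04,
       -1.61555826e+00, -3.33717318e-01]), 'joint_velocities': array([-1.03864288e-03, -2.43554510e-04,  3.36759021e-05, -1.47830281e-03,
       -8.33592915e-04,  6.21117126e-04]), 'tau': array([ 6.28512262e-04, -3.68201816e+01,  3.47402430e+01,  6.93189159e+00,
       -5.49010860e-03,  2.78942036e-05]), 'tcp_pos': array([ 0.25213145, -0.54409955,  0.24723968]), 'tcp_rot': array([1.65354293, 1.56890636, 2.08734996]), 'force': array([ 0.44581032,  0.08772481, -0.82967399]), 'wrist_torque': array([0.02413493, 0.02479607, 0.00658574]), 'width': 0.08545569668891338}
scene {'fx': 439.4191599808468, 'fy': 439.4191599808468, 'cx': 271.66616993658613, 'cy': 207.6361954563267, 'pose': array([[-0.36122864,  0.56172868, -0.74429481,  1.4655828 ],
       [ 0.93243307,  0.20982306, -0.29418168,  0.44444379],
       [-0.00908007, -0.80027194, -0.59956849,  0.88180747],
       [ 0.        ,  0.        ,  0.        ,  1.        ]])}
top {'fx': 499.37977914829514, 'fy': 499.37977914829514, 'cx': 277.2863218650131, 'cy': 208.04375826182977, 'pose': array([[-0.07362136, -0.97401425,  0.21418716,  0.1433643 ],
       [-0.99727422,  0.07084697, -0.02061153,  0.0526882 ],
       [ 0.00490141, -0.21512078, -0.97657515,  1.61026263],
       [ 0.        ,  0.        ,  0.        ,  1.        ]])}
wrist {'fx': 296.05874571735194, 'fy': 296.05874571735194, 'cx': 281.8903025675052, 'cy': 208.57044029717736, 'pose': array([[-0.42053849,  0.87281183,  0.24768302,  0.19020737],
       [ 0.90727123,  0.40380814,  0.11746447, -0.57327601],
       [ 0.00250796,  0.27411401, -0.96169393,  0.37123184],
       [ 0.        ,  0.        ,  0.        ,  1.        ]])}
```

View pics/scene0.png

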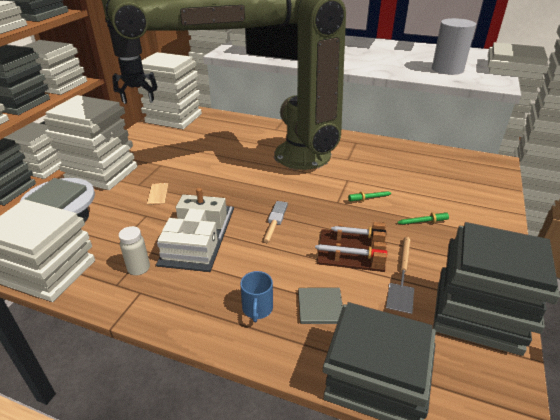

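View pics/top0.png

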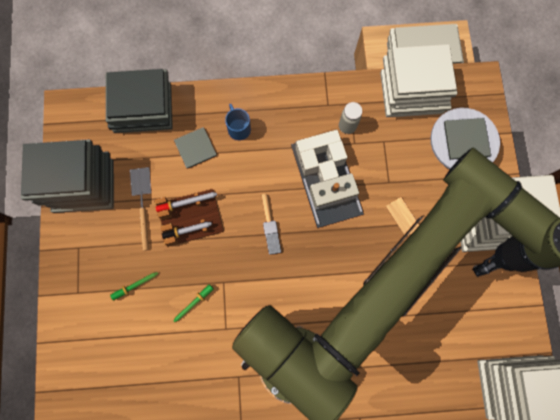

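View pics/wrist0.png

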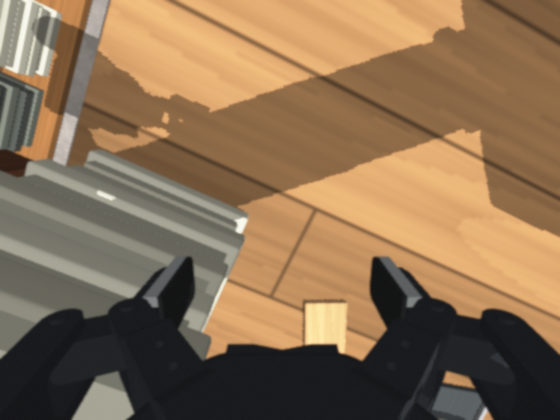

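```bash
cat > h.py <<'E'
import numpy as np, cv2
from workcell import *
def ray(cp,u,v):
    d=np.array([(u-cp['cx'])/cp['fx'],(v-cp['cy'])/cp['fy'],1.]); return cp['pose'][:3,3],cp['pose'][:3,:3]@d
def onz(cp,u,v,z):
    o,d=ray(cp,u,v); return o+d*(z-o[2])/d[2]
def proj(cp,P):
    P=np.atleast_2d(P); T=np.linalg.inv(cp['pose']); q=P@T[:3,:3].T+T[:3,3]
    return np.c_[cp['fx']*q[:,0]/q[:,2]+cp['cx'],cp['fy']*q[:,1]/q[:,2]+cp['cy']]
def crop(img,x0,y0,x1,y1,k,fn):
    cv2.imwrite(fn,cv2.resize(img[y0:y1,x0:x1],None,fx=k,fy=k,interpolation=cv2.INTER_CUBIC))
E
python3 - <<'E'
from h import *
t=cv2.imread('pics/top0.png'); s=cv2.imread('pics/scene0.png')
crop(t,140,180,240,250,8,'pics/t_rack.png'); crop(t,280,120,380,230,5,'pics/t_mould.png')
crop(s,305,210,405,280,8,'pics/s_rack.png'); crop(s,150,180,250,275,6,'pics/s_mould.png')
E
```

```text
(no output)
```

View pics/t_rack.png

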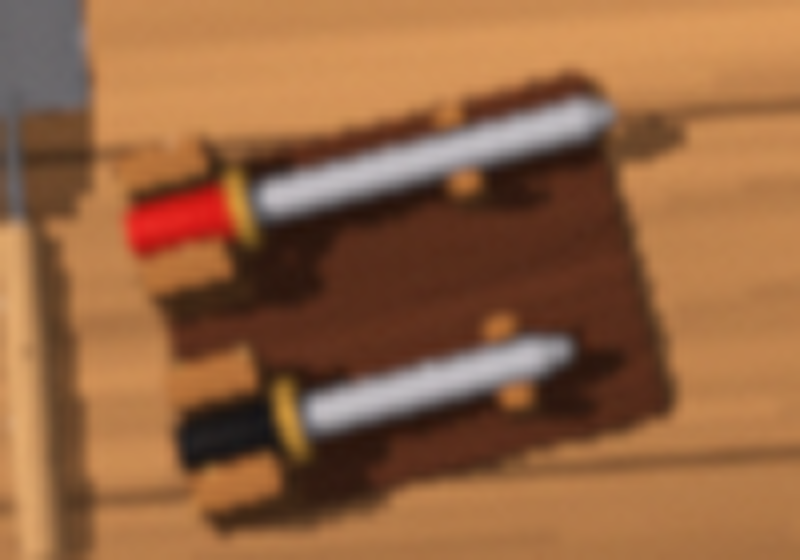

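View pics/t_mould.png

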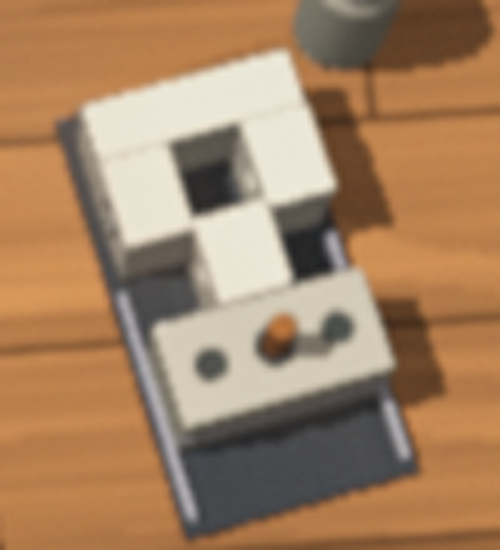

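View pics/s_rack.png

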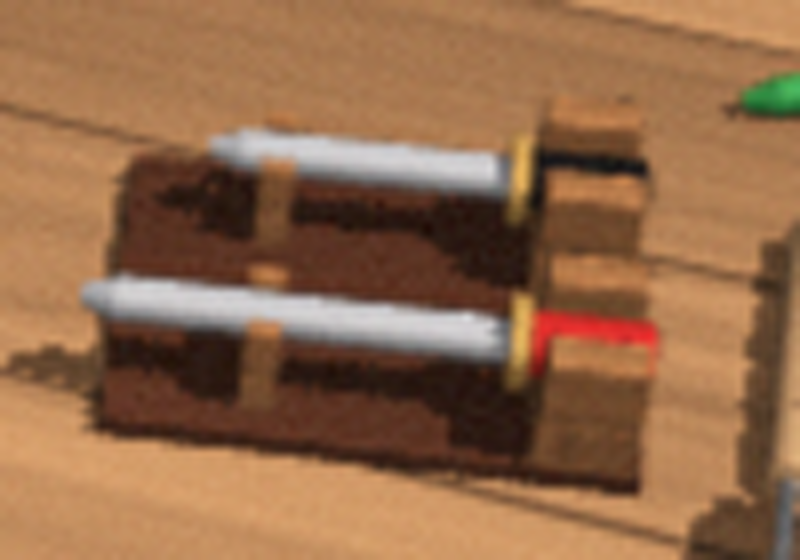

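View pics/s_mould.png

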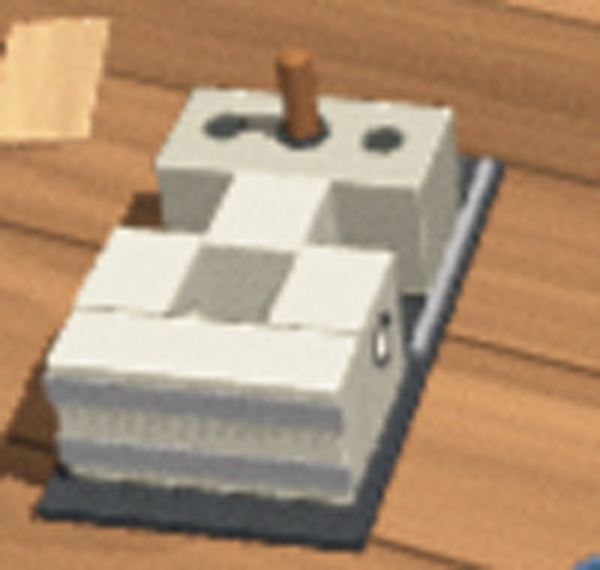

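```bash
cat > fit0.py <<'E'
from h import *
from scipy.optimize import least_squares
T=camera_params('top');S=camera_params('scene')
def ct(p): p=np.array(p,float); return (p+.5)/5-.5+[280,120]
def cs(p): p=np.array(p,float); return (p+.5)/6-.5+[150,180]
obs=[]
for (x,y),a,b in [((100,70),(82,106),(340,390)),((100,-70),(287,50),(45,372)),((0,-70),(336,190),(118,228)),((0,70),(125,250),(398,252))]:
    obs.append((T,ct(a),(x,y,85),0)); obs.append((S,cs(b),(x,y,85),0))
for (x,y),a,b in [((0,70),(155,322),(415,190)),((0,-70),(358,268),(160,165)),((-70,-70),(395,365),(195,88)),((-70,70),(182,432),(455,108))]:
    obs.append((T,ct(a),(x,y,85),1)); obs.append((S,cs(b),(x,y,85),1))
obs.append((S,cs((381,338)),(30,70,55),0))
def W(p,P,f):
    x,y,yaw,q=p; X=P[0]/1e3-q*f;Y=P[1]/1e3;c,s=np.cos(yaw),np.sin(yaw)
    return np.array([x+c*X-s*Y,y+s*X+c*Y,P[2]/1e3])
def res(p): return np.concatenate([proj(c,W(p,P,f))[0]-o for c,o,P,f in obs])
if __name__=='__main__':
    r=least_squares(res,[.6,-.1,0,.05],loss='soft_l1'); print(r.x,np.round(r.fun.reshape(-1,2),1).tolist())
    def tk(p): p=np.array(p,float); return (p+.5)/8-.5+[140,180]
    def sk(p): p=np.array(p,float); return (p+.5)/8-.5+[305,210]
    o=[(T,tk((612,115)),75),(T,tk((240,207)),-78),(T,tk((130,232)),-125),(S,sk((85,295)),75),(S,sk((518,338)),-78),(S,sk((500,335)),-75)]
    def wp(p,a): return np.array([p[0]+a/1e3*np.cos(p[2]),p[1]+a/1e3*np.sin(p[2]),.04])
    r2=least_squares(lambda p:np.concatenate([proj(c,wp(p,a))[0]-q for c,q,a in o]),[.6,.2,-1.5])
    print(r2.x,np.round(r2.fun.reshape(-1,2),1).tolist())
E
python3 fit0.py
```

```text
[ 0.61190017 -0.14397241  0.21482193  0.05183252] [[-0.5, 0.1], [-0.3, -0.3], [-0.2, -0.3], [-0.2, -2.1], [-0.4, -0.0], [-0.1, -0.2], [0.0, -0.1], [-0.6, 0.0], [-1.1, 0.6], [0.9, -0.3], [0.3, -0.7], [-1.3, -0.1], [-0.1, 0.4], [0.1, -0.4], [0.1, -0.7], [-0.2, -0.1], [0.4, 0.2]]
[ 0.53492321  0.28653138 -1.38608074] [[0.3, 0.0], [0.5, 0.2], [-0.0, 0.7], [-0.5, -0.3], [-0.2, 0.7], [1.0, 0.9]]
```

```bash
cat >> h.py <<'E'
from scipy.spatial.transform import Rotation as Ro
def plan(target,yawjaw,s=None):
    """target TCP world pos, jaw axis direction angle (mod pi); prints dx dy dz (cm) turn"""
    s=s or state(); R=Ro.from_euler('xyz',s['tcp_rot']).as_matrix()
    d=R.T@(np.array(target)-s['tcp_pos'])*100
    j=R[:,1]; cur=np.arctan2(j[1],j[0])
    dl=(yawjaw-cur+np.pi/2)%np.pi-np.pi/2
    # turn about tool x (down): positive turn = negative world yaw
    print('shift cm',np.round(d,2),'turn',round(-dl*1 if R[2,0]<0 else dl,4),'q6',round(s['qpos'][5],3),'toolx',np.round(R[:,0],3))
E
python3 - <<'E'
from h import *
from fit0 import *
import workcell
print([k for k in dir(workcell) if not k.startswith('_')][:80], getattr(workcell,'tip_reach',None))
p=[ 0.6119,-0.14397,0.21482,0.05183]
a=onz(T,*ct((280,325)),.135); b=onz(S,*cs((297,57)),.135); c=onz(S,*cs((300,137)),.087)
for w in (a,b,c):
    d=w[:2]-p[:2]; cc,ss=np.cos(p[2]),np.sin(p[2]); print(w, cc*d[0]+ss*d[1]+p[3], -ss*d[0]+cc*d[1])
h=W(p,(-35,0,113),1); print(h)
plan(h+[0,0,.09],p[2])
E
```

```text
['IKError', 'camera_params', 'grab_frame', 'job_done', 'state', 'tip_reach'] 0.017
[ 0.52720914 -0.16173708  0.135     ] -0.03470165426549353 0.0006949859978887946
[ 0.52811072 -0.16045994  0.135     ] -0.033548554984284454 0.0017505748212403305
[ 0.53149857 -0.16273717  0.087     ] -0.030724010422020914 -0.0011965071153149237
[ 0.52706581 -0.16247969  0.113     ]
shift cm [ 4.48 23.08 40.99] turn -1.3518 q6 -0.334 toolx [-0.001  0.001 -1.   ]
```

Request:
arm_command([
  {"dy": 6, "dz": 10, "turn": -0.3},
  {"dy": 12, "dz": 20, "turn": -0.6},
  {"dy": 18, "dz": 31, "turn": -0.9},
  {"dy": 23.1, "dz": 41, "turn": -1.35},
  {"dy": 23.1, "dz": 41, "turn": -1.35},
  {"dy": 23.1, "dz": 41, "turn": -1.35},
  {"dy": 23.1, "dz": 41, "turn": -1.35},
  {"dy": 23.1, "dz": 41, "turn": -1.35},
  {"dy": 23.1, "dz": 41, "turn": -1.35},
  {"dy": 23.1, "dz": 41, "turn": -1.35},
  {"dy": 23.1, "dz": 41, "turn": -1.35},
])

```text
validation failed for argument at $.ro...
```

Run:
```python
from h import *
from fit0 import W
p=[ 0.6119,-0.14397,0.21482,0.05183]
s=state();cp=camera_params('wrist');im=grab_frame('wrist')[:,:,::-1].copy()
cv2.imwrite('pics/w1raw.png',im); np.save('w1.npy',cp,allow_pickle=True)
print(s['clock'],s['tcp_pos'],s['qpos'])
plan(W(p,(-35,0,113),1),p[2])
pts=[(W(p,P,0)) for P in [(100,70,85),(100,-70,85),(0,-70,85),(0,70,85),(30,70,55)]]+[W(p,P,1) for P in [(0,70,85),(0,-70,85),(-70,-70,85),(-70,70,85),(-35,0,135)]]
for q in proj(cp,pts): cv2.circle(im,tuple(int(round(a)) for a in q),3,(0,0,255),1); print(q.round(1))
cv2.imwrite('pics/w1.png',im)
```

```text
0.15 [ 0.25216847 -0.54419453  0.24749579] [-8.03309270e-01  4.06926546e-02  8.40522381e-02 -3.79242931e-04
 -1.61546516e+00 -3.33713338e-01]
shift cm [13.49 23.07 40.99] turn -1.3518 q6 -0.334 toolx [-0.001  0.001 -1.   ]
[447.6 575.3]
[361.3 563.3]
[381.4 520.2]
[472.5 533.9]
[453.5 521. ]
[486.8 510.4]
[392.9 495.7]
[409.6 459.9]
[507.5 476. ]
[472.  534.5]
```

View pics/w1.png

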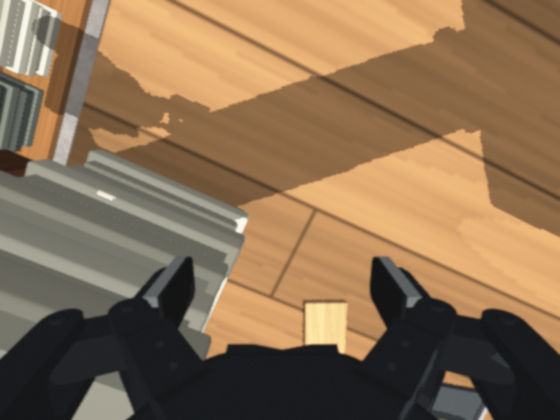

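The move was refused because a row's fields were left out, so the picture still shows the start view (rib at ~325,325). I'll resend with all fields.

Request:
arm_command([
  {"dx": 0, "dy": 3, "dz": 5, "turn": -0.17, "fingers": 1},
  {"dx": 0, "dy": 6, "dz": 10, "turn": -0.34, "fingers": 1},
  {"dx": 0, "dy": 9, "dz": 15, "turn": -0.51, "fingers": 1},
  {"dx": 0, "dy": 12, "dz": 20, "turn": -0.68, "fingers": 1},
  {"dx": 0, "dy": 15, "dz": 26, "turn": -0.85, "fingers": 1},
  {"dx": 0, "dy": 18, "dz": 31, "turn": -1.02, "fingers": 1},
  {"dx": 0, "dy": 21, "dz": 36, "turn": -1.19, "fingers": 1},
  {"dx": 0, "dy": 23.1, "dz": 41, "turn": -1.35, "fingers": 1},
  {"dx": 0, "dy": 23.1, "dz": 41, "turn": -1.35, "fingers": 1},
  {"dx": 0, "dy": 23.1, "dz": 41, "turn": -1.35, "fingers": 1},
  {"dx": 0, "dy": 23.1, "dz": 41, "turn": -1.35, "fingers": 1},
  {"dx": 0, "dy": 23.1, "dz": 41, "turn": -1.35, "fingers": 1},
  {"dx": 0, "dy": 23.1, "dz": 41, "turn": -1.35, "fingers": 1},
], force=40)

```text
clock: 1.82
tcp_pos: [0.5268, -0.163, 0.2485]
tcp_rot: [-1.535, 1.57, 0.248]
force: [-0.2, -0.9, -0.6]
width: 0.0851
```

```bash
cat > look.py <<'E'
from h import *
from fit0 import W
import sys,pickle
def look(name,p=[ 0.6119,-0.14397,0.21482,0.05183]):
    s=state();cp=camera_params('wrist');im=grab_frame('wrist')[:,:,::-1].copy()
    cv2.imwrite(f'pics/{name}raw.png',im); pickle.dump(cp,open(name+'.pkl','wb'))
    print(s['clock'],s['tcp_pos'],s['qpos'].round(3))
    pts=[(W(p,P,0)) for P in [(100,70,85),(100,-70,85),(0,-70,85),(0,70,85),(30,70,55)]]+[W(p,P,1) for P in [(0,70,85),(0,-70,85),(-70,-70,85),(-70,70,85),(-35,0,135)]]
    for q in proj(cp,pts):
        if abs(q).max()<2000: cv2.circle(im,tuple(int(round(a)) for a in q),3,(0,0,255),1)
    cv2.imwrite(f'pics/{name}.png',im)
    return s,cp,im
E
python3 - <<'E'
from look import *
p=[ 0.6119,-0.14397,0.21482,0.05183]
look('w2')
plan(W(p,(-35,0,113),1),p[2])
E
```

```text
1.825 [ 0.52683763 -0.16302997  0.24849251] [ 0.064 -0.089 -0.042 -0.    -1.618  0.148]
shift cm [13.54 -0.02  0.04] turn -0.0027 q6 0.148 toolx [ 0.  0. -1.]
```

View pics/w2.png

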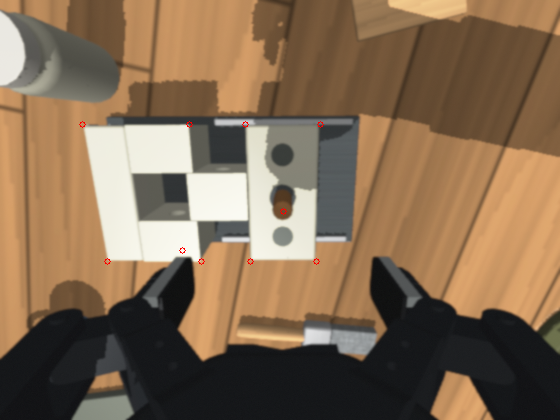

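Request:
arm_command([
  {"dx": 4, "dy": 0, "dz": 0, "turn": 0, "fingers": 1},
  {"dx": 9, "dy": 0, "dz": 0, "turn": 0, "fingers": 0.6},
  {"dx": 13.4, "dy": 0, "dz": 0, "turn": 0, "fingers": 0.6},
  {"dx": 13.4, "dy": 0, "dz": 0, "turn": 0, "fingers": 0.6},
  {"dx": 13.4, "dy": 0, "dz": 0, "turn": 0, "fingers": 0},
  {"dx": 13.4, "dy": 0, "dz": 0, "turn": 0, "fingers": 0},
  {"dx": 13.4, "dy": 0, "dz": 0, "turn": 0, "fingers": 0},
  {"dx": 13.4, "dy": 0, "dz": 0, "turn": 0, "fingers": 0},
  {"dx": 13.4, "dy": 0, "dz": 0, "turn": 0, "fingers": 0},
  {"dx": 13.4, "dy": 0, "dz": 0, "turn": 0, "fingers": 0},
], force=40)

```text
clock: 3.12
tcp_pos: [0.5282, -0.1628, 0.1173]
tcp_rot: [-2.035, 1.567, -0.251]
force: [-2.5, 0.5, 6.1]
width: 0.017
```

Run:
```python
from h import *
from fit0 import W
p=[ 0.6119,-0.14397,0.21482,0.05183]
print(state()['force'],state()['width'])
plan(W(p,(-35,0,114),0),p[2])
```

```text
[-2.54240365  0.49007906  6.13912315] 0.01699456576849834
shift cm [ 0.35 -5.07  0.06] turn -0.0015 q6 0.148 toolx [ 0.004 -0.001 -1.   ]
```

Request:
arm_command([
  {"dx": -0.2, "dy": -0.7, "dz": 0, "turn": 0, "fingers": 0},
  {"dx": -0.2, "dy": -1.4, "dz": 0, "turn": 0, "fingers": 0},
  {"dx": -0.2, "dy": -2.1, "dz": 0, "turn": 0, "fingers": 0},
  {"dx": -0.2, "dy": -2.8, "dz": 0, "turn": 0, "fingers": 0},
  {"dx": -0.2, "dy": -3.5, "dz": 0, "turn": 0, "fingers": 0},
  {"dx": -0.2, "dy": -4.2, "dz": 0, "turn": 0, "fingers": 0},
  {"dx": -0.2, "dy": -4.7, "dz": 0, "turn": 0, "fingers": 0},
  {"dx": -0.2, "dy": -5.0, "dz": 0, "turn": 0, "fingers": 0},
  {"dx": -0.2, "dy": -5.2, "dz": 0, "turn": 0, "fingers": 0},
  {"dx": -0.2, "dy": -5.2, "dz": 0, "turn": 0, "fingers": 0},
])

```text
clock: 4.38
tcp_pos: [0.5789, -0.1517, 0.1173]
tcp_rot: [-2.349, 1.569, -0.565]
force: [-2.6, -3.5, 5.0]
width: 0.0169
```

Run:
```python
from h import *
from fit0 import W
p=[ 0.6119,-0.14397,0.21482,0.05183]
print(state()['force'],state()['width'])
plan(W(p,(-35,0,114),0),p[2])
```

```text
[-2.62812332 -3.45558982  5.03514889] 0.01690736423761491
shift cm [0.33 0.11 0.05] turn -0.0016 q6 0.134 toolx [ 0.001 -0.001 -1.   ]
```

Request:
arm_command([
  {"dx": 0, "dy": -0.1, "dz": 0, "turn": 0, "fingers": 0},
  {"dx": 0, "dy": -0.2, "dz": 0, "turn": 0, "fingers": 0},
  {"dx": 0, "dy": -0.3, "dz": 0, "turn": 0, "fingers": 0},
  {"dx": 0, "dy": -0.3, "dz": 0, "turn": 0, "fingers": 0},
])

```text
clock: 4.88
tcp_pos: [0.579, -0.1517, 0.1173]
tcp_rot: [1.631, 1.565, -2.869]
force: [-16.2, -2.5, 11.8]
width: 0.0168
```

Request:
arm_command([
  {"dx": 0, "dy": 0.25, "dz": 0, "turn": 0, "fingers": 0},
  {"dx": 0, "dy": 0.25, "dz": 0, "turn": 0, "fingers": 0.5},
  {"dx": 0, "dy": 0.25, "dz": 0, "turn": 0, "fingers": 0.5},
  {"dx": 0, "dy": 0.25, "dz": 0, "turn": 0, "fingers": 0.5},
  {"dx": -2, "dy": 0.25, "dz": 0, "turn": 0, "fingers": 0.5},
  {"dx": -6, "dy": 0.25, "dz": 0, "turn": 0, "fingers": 0.5},
  {"dx": -10, "dy": -2, "dz": 0, "turn": 0, "fingers": 1},
  {"dx": -13, "dy": -5, "dz": 0, "turn": 0, "fingers": 1},
  {"dx": -13, "dy": -5, "dz": 0, "turn": 0, "fingers": 1},
  {"dx": -13, "dy": -5, "dz": 0, "turn": 0, "fingers": 1},
  {"dx": -13, "dy": -5, "dz": 0, "turn": 0, "fingers": 1},
])

```text
clock: 6.25
tcp_pos: [0.629, -0.1404, 0.2457]
tcp_rot: [1.252, 1.57, 3.035]
force: [-0.2, -0.5, 0.3]
width: 0.0855
```

Run:
```python
from look import *
look('w3',[ 0.6119,-0.14397,0.21482,0.0])
crop(cv2.imread('pics/w3raw.png'),60,60,360,280,2.6,'pics/w3c.png')
```

```text
6.25 [ 0.62904575 -0.1403968   0.24571887] [ 0.09   0.16   0.208 -0.    -1.621  0.123]
```

View pics/w3.png

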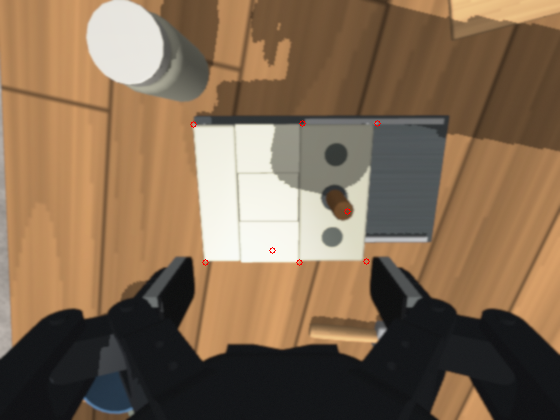

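View pics/w3c.png

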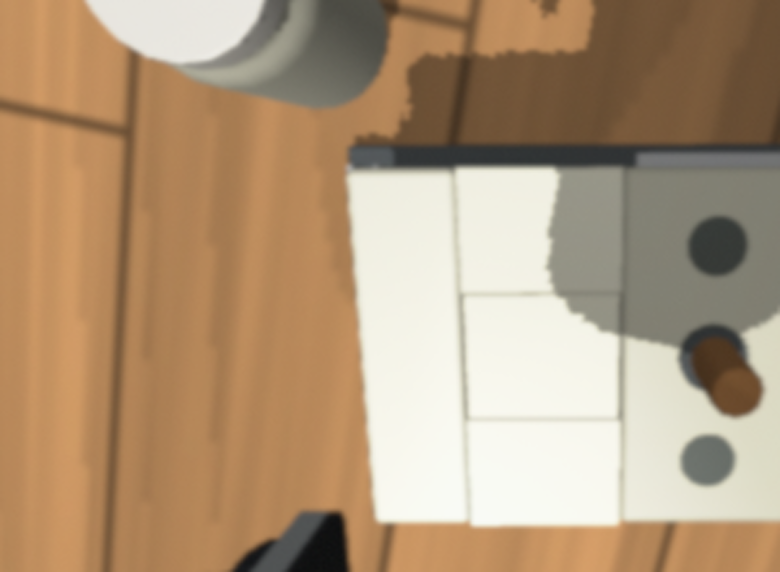

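Run:
```python
from look import *
im=cv2.imread('pics/w3raw.png')
crop(im,180,110,400,145,3.6,'pics/a.png');crop(im,180,240,400,275,3.6,'pics/b.png')
a=np.vstack([cv2.imread('pics/a.png'),cv2.imread('pics/b.png')]);cv2.imwrite('pics/w3d.png',a);print(a.shape)
```

```text
(252, 792, 3)
```

View pics/w3d.png

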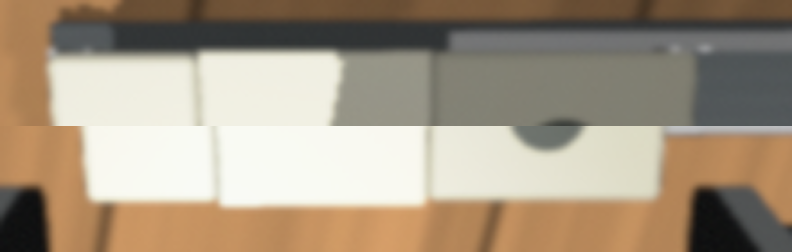

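```bash
cat > fit3.py <<'E'
from look import *
import pickle
from scipy.optimize import least_squares
def vedge(im,v,lo,hi,kind):
    r=cv2.GaussianBlur(im,(3,3),0).mean(2)[v,lo:hi]
    if kind=='dark':
        r=np.median(r)-r
    else: r=np.abs(np.gradient(r))
    i=int(r.argmax()); 
    if i<1 or i>len(r)-2: return None
    a,b,c=r[i-1:i+2]; return lo+i+0.5*(a-c)/(a-2*b+c)
def line(im,ulo,uhi,kind,vs):
    pts=[(u,v) for v in vs for u in [vedge(im,v,ulo(v) if callable(ulo) else ulo,uhi,kind)] if u]
    pts=np.array(pts); 
    for _ in range(4):
        c=np.polyfit(pts[:,1],pts[:,0],1); e=abs(np.polyval(c,pts[:,1])-pts[:,0]); pts=pts[e<max(.5,2*np.median(e))]
    return c,len(pts)
if __name__=='__main__':
    im=cv2.imread('pics/w3raw.png').astype(float); imT=im.transpose(1,0,2)
    for nm,a in {'back':(im,186,212,'g',range(135,255)),'seam':(im,292,308,'dark',range(130,258)),'front':(im,358,380,'g',range(135,255)),
      'plus_cheek':(imT,250,272,'g',range(245,295)),'minus_cheek':(imT,118,132,'g',range(245,268)),'plus_front':(imT,250,272,'g',range(305,360)),'minus_front':(imT,118,132,'g',range(305,365)),'plus_back':(imT,250,272,'g',range(210,235)),'minus_back':(imT,118,132,'g',range(200,235))}.items():
        print(nm,line(*a))
E
python3 fit3.py
python3 - <<'E'
from look import *
cp=pickle.load(open('w3.pkl','rb')); p=[ 0.6119,-0.14397,0.21482,0.0]
for x in (100,0,-70):
    a,b=proj(cp,[W(p,(x,-70,85),0),W(p,(x,70,85),0)]); print(x,a.round(2),b.round(2),(a-b)[0]/(a-b)[1])
E
```

```text
back (array([8.27466488e-02, 1.82433313e+02]), 120)
seam (array([-1.62801033e-02,  3.02598716e+02]), 125)
front (array([-7.97704517e-02,  3.83119972e+02]), 111)
plus_cheek (array([-4.54854459e-03,  2.63092704e+02]), 50)
minus_cheek (array([1.74023658e-04, 1.23633205e+02]), 23)
plus_front (array([-2.87607185e-03,  2.60868979e+02]), 55)
100 [193.36 123.55] [204.54 261.78] 0.08089503197201033
0 [301.66 123.35] [299.44 261.56] -0.016023897392741238
-70 [377.41 123.22] [365.83 261.41] -0.08380073894567958Traceback (most recent call last):
  File "fit3.py", line 22, in <module>
    print(nm,line(*a))
             ~~~~^^^^
  File "fit3.py", line 16, in line
    c=np.polyfit(pts[:,1],pts[:,0],1); e=abs(np.polyval(c,pts[:,1])-pts[:,0]); pts=pts[e<max(.5,2*np.median(e))]
                 ~~~^^^^^
IndexError: too many indices for array: array is 1-dimensional, but 2 were indexed
```

Run:
```python
from h import *
plan([.530,.290,.25],.185)
```

```text
shift cm [-0.41  0.6  44.16] turn 0.0278 q6 0.123 toolx [-0.001  0.    -1.   ]
```

Request:
arm_command([
  {"dx": 0, "dy": 0, "dz": 5, "turn": 0, "fingers": 1},
  {"dx": 0, "dy": 0, "dz": 10, "turn": 0, "fingers": 1},
  {"dx": 0, "dy": 0, "dz": 16, "turn": 0, "fingers": 1},
  {"dx": 0, "dy": 0, "dz": 22, "turn": 0, "fingers": 1},
  {"dx": 0, "dy": 0.3, "dz": 28, "turn": 0.03, "fingers": 1},
  {"dx": 0, "dy": 0.6, "dz": 34, "turn": 0.03, "fingers": 1},
  {"dx": 0, "dy": 0.6, "dz": 39, "turn": 0.03, "fingers": 1},
  {"dx": 0, "dy": 0.6, "dz": 44, "turn": 0.03, "fingers": 1},
  {"dx": 0, "dy": 0.6, "dz": 44, "turn": 0.03, "fingers": 1},
  {"dx": 0, "dy": 0.6, "dz": 44, "turn": 0.03, "fingers": 1},
  {"dx": 0, "dy": 0.6, "dz": 44, "turn": 0.03, "fingers": 1},
])

```text
clock: 7.68
tcp_pos: [0.5311, 0.2875, 0.2465]
tcp_rot: [-1.262, 1.571, 0.491]
force: [0.4, -0.8, -0.0]
width: 0.0855
```

Run:
```python
from look import *
s,cp,im=look('w4')
P=lambda a,o=0:[.53492+a*np.cos(-1.38608)-o*np.sin(-1.38608),.28653+a*np.sin(-1.38608)+o*np.cos(-1.38608),.04]
for q in proj(cp,[P(.075),P(0),P(-.075),P(-.025)]): print(q.round(1)); cv2.circle(im,tuple(int(round(a)) for a in q),2,(0,255,0),1)
cv2.imwrite('pics/w4m.png',im)
plan(P(-.025),.185)
```

```text
7.675 [0.53114071 0.28746173 0.24654573] [ 0.828  0.05   0.092  0.    -1.612 -0.646]
[279.3 116.9]
[279.7 186. ]
[280.  247.1]
[279.8 207.2]
shift cm [20.66 -0.34  2.33] turn -0.0034 q6 -0.646 toolx [ 0.  0. -1.]
```

View pics/w4m.png

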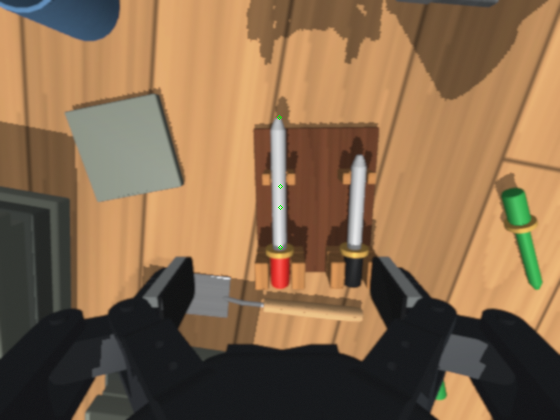

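Run:
```python
from look import *
im=cv2.imread('pics/w4raw.png')
crop(im,240,105,390,295,3.1,'pics/w4c.png')
g=im.astype(float).mean(2)
sat=(im.max(2).astype(float)-im.min(2))
for v in (130,140,150,160,170,190,200,210,220,230,240):
    m=np.where((g[v,262:298]>85)&(sat[v,262:298]<40))[0]+262
    print(v,m.min(),m.max(),(m.min()+m.max())/2)
```

```text
130 270 285 277.5
140 270 285 277.5
150 270 285 277.5
160 271 285 278.0
170 271 285 278.0
190 271 285 278.0
200 271 285 278.0
210 272 285 278.5
220 272 285 278.5
230 272 286 279.0
240 272 286 279.0
```

View pics/w4c.png

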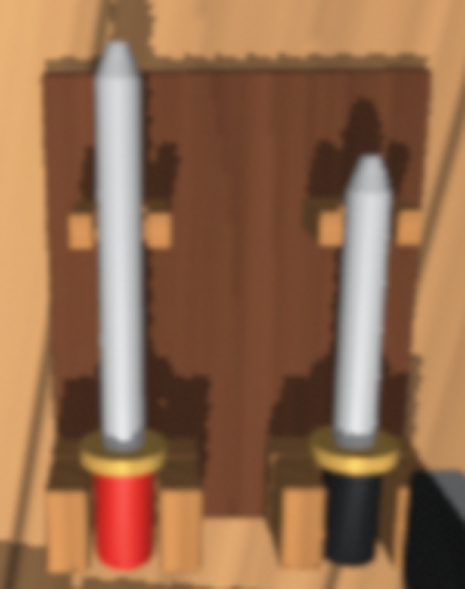

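Run:
```python
from h import *
plan([.5315,.3145,.038],.1913)
```

```text
shift cm [20.86 -0.51  2.65] turn -0.0097 q6 -0.646 toolx [ 0.  0. -1.]
```

Request:
arm_command([
  {"dx": 3, "dy": -0.5, "dz": 2.6, "turn": -0.01, "fingers": 0.5},
  {"dx": 8, "dy": -0.5, "dz": 2.65, "turn": -0.01, "fingers": 0.5},
  {"dx": 13, "dy": -0.5, "dz": 2.65, "turn": -0.01, "fingers": 0.5},
  {"dx": 17, "dy": -0.5, "dz": 2.65, "turn": -0.01, "fingers": 0.5},
  {"dx": 19.5, "dy": -0.5, "dz": 2.65, "turn": -0.01, "fingers": 0.5},
  {"dx": 20.8, "dy": -0.5, "dz": 2.65, "turn": -0.01, "fingers": 0.5},
  {"dx": 20.8, "dy": -0.5, "dz": 2.65, "turn": -0.01, "fingers": 0.5},
  {"dx": 20.8, "dy": -0.5, "dz": 2.65, "turn": -0.01, "fingers": 0.5},
])

```text
clock: 8.72
tcp_pos: [0.5318, 0.3159, 0.04]
tcp_rot: [-1.103, 1.568, 0.661]
force: [0.0, 0.3, 0.7]
width: 0.0429
```

Run:
```python
from look import *
s,cp,im=look('w5'); plan([.5315,.3145,.038],.1913)
```

```text
8.725 [0.53177573 0.31585681 0.03997792] [ 0.86   0.161 -0.17   0.    -1.238 -0.667]
shift cm [ 0.2   0.05 -0.14] turn 0.0017 q6 -0.667 toolx [ 0.002  0.002 -1.   ]
```

View pics/w5.png

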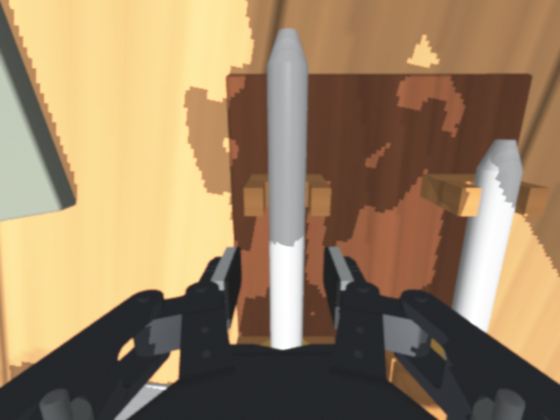

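Request:
arm_command([
  {"dx": 0.2, "dy": 0.12, "dz": 0, "turn": 0, "fingers": 0.5},
  {"dx": 0.2, "dy": 0.12, "dz": 0, "turn": 0, "fingers": 0.3},
  {"dx": 0.2, "dy": 0.12, "dz": 0, "turn": 0, "fingers": 0},
  {"dx": 0.2, "dy": 0.12, "dz": 0, "turn": 0, "fingers": 0},
  {"dx": 0.2, "dy": 0.12, "dz": 0, "turn": 0, "fingers": 0},
  {"dx": 0.2, "dy": 0.12, "dz": 0, "turn": 0, "fingers": 0},
  {"dx": 0.2, "dy": 0.12, "dz": 0, "turn": 0, "fingers": 0},
  {"dx": 0.2, "dy": 0.12, "dz": 0, "turn": 0, "fingers": 0},
], force=60)

```text
clock: 9.78
tcp_pos: [0.5299, 0.3154, 0.0366]
tcp_rot: [-0.86, 1.57, 0.904]
force: [-1.6, 0.6, 4.0]
width: 0.0146
```

Run:
```python
from look import *
s,cp,im=look('w6'); print(s['force'],s['wrist_torque'],s['width'],s['tcp_pos'])
```

```text
9.775 [0.5298772  0.31538302 0.03662542] [ 0.861  0.161 -0.176 -0.    -1.234 -0.668]
[-1.55869042  0.59490296  3.97692622] [0.03042709 0.5418801  0.01734182] 0.014582563581754476 [0.5298772  0.31538302 0.03662542]
```

View pics/w6.png

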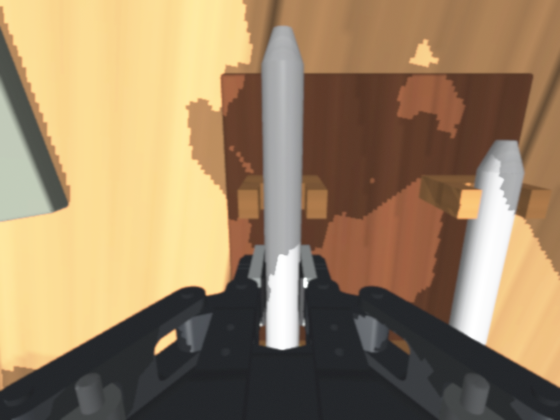

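Request:
arm_command([
  {"dx": -0.5, "dy": 0, "dz": 0, "turn": 0, "fingers": 0},
  {"dx": -1.5, "dy": 0, "dz": 0, "turn": 0, "fingers": 0},
  {"dx": -3, "dy": 0, "dz": 0, "turn": 0, "fingers": 0},
  {"dx": -5, "dy": 0, "dz": 0, "turn": 0, "fingers": 0},
  {"dx": -7, "dy": 0, "dz": 0, "turn": 0, "fingers": 0},
  {"dx": -9, "dy": 0, "dz": 0, "turn": 0, "fingers": 0},
  {"dx": -10, "dy": 0, "dz": 0, "turn": 0, "fingers": 0},
  {"dx": -10, "dy": 0, "dz": 0, "turn": 0, "fingers": 0},
  {"dx": -10, "dy": 0, "dz": 0, "turn": 0, "fingers": 0},
])

```text
clock: 10.95
tcp_pos: [0.5294, 0.3151, 0.1352]
tcp_rot: [1.852, 1.569, -2.668]
force: [-0.0, -0.4, -3.6]
width: 0.0148
```

Run:
```python
from look import *
s,cp,im=look('w7'); print(s['force'],s['wrist_torque'],s['width'],s['tcp_pos'])
cv2.imwrite('pics/s7.png',grab_frame('scene')[:,:,::-1])
crop(cv2.imread('pics/s7.png'),290,170,410,270,6,'pics/s7c.png')
```

```text
10.95 [0.52935772 0.31506063 0.13519773] [ 8.610e-01  1.000e-01 -5.800e-02 -1.000e-03 -1.415e+00 -6.680e-01]
[-0.00454315 -0.37723441 -3.57106251] [0.08358221 0.05209958 0.02183452] 0.014752270045085785 [0.52935772 0.31506063 0.13519773]
```

View pics/w7.png

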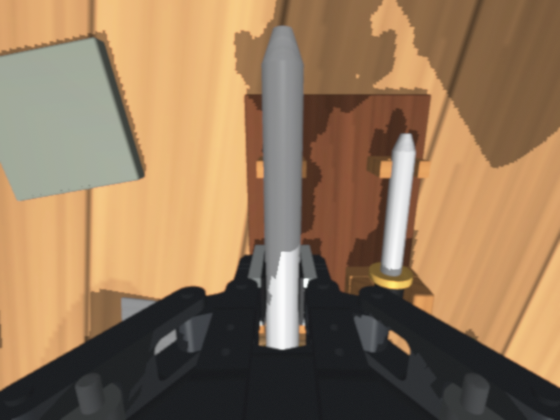

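View pics/s7c.png

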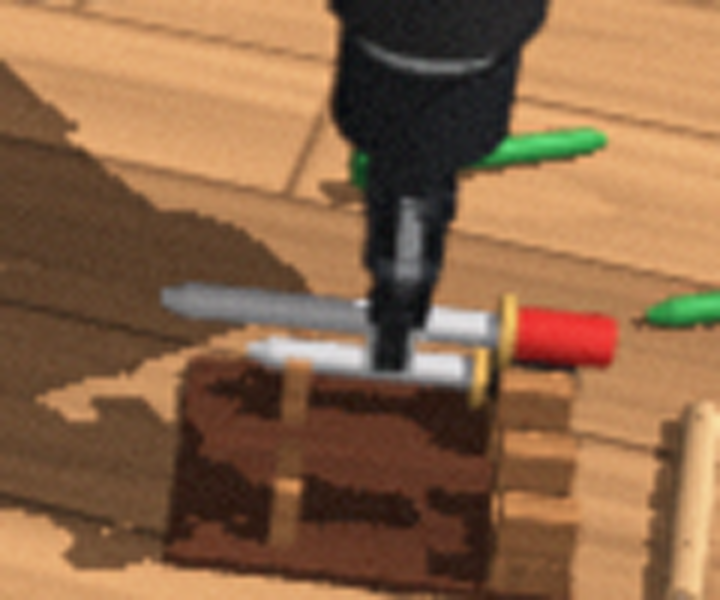

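Run:
```python
from look import *
for n,tz,tc,yw in (('w7',.1352,[.52936,.31506],None),('w6',.0366,[.52988,.31538],None)):
    cp=pickle.load(open(n+'.pkl','rb')); im=cv2.imread(f'pics/{n}raw.png').astype(float)
    z=tz+.0034
    g=cv2.GaussianBlur(im,(3,3),0).mean(2); pts=[]
    sat=im.max(2)-im.min(2)
    for v in (80,100,120,140,160,215,230):
        m=np.where(sat[v,250:320]<25)[0]+250
        c=(m.min()+m.max())/2; w=onz(cp,c,v,z); pts.append(w); print(v,m.min(),m.max(),w.round(4))
    pts=np.array(pts); k=np.polyfit(pts[:,1],pts[:,0],1); print('dir yaw',np.arctan2(-1,-k[0]), 'x at tcp y',np.polyval(k,tc[1]),tc)
    t=onz(cp,283,28,z); print('tip',t, 'tip dist from tcp',np.hypot(*(t[:2]-tc)))
s=state();R=Ro.from_euler('xyz',s['tcp_rot']).as_matrix();print(R.round(4)); print('jaw',np.arctan2(R[1,1],R[0,1]))
```

```text
80 262 302 [0.5468 0.2315 0.1386]
100 262 303 [0.5452 0.2384 0.1386]
120 263 302 [0.5438 0.2456 0.1386]
140 263 302 [0.5424 0.253  0.1386]
160 263 301 [0.541  0.2608 0.1386]
215 265 301 [0.5362 0.2836 0.1386]
230 265 301 [0.5348 0.2902 0.1386]
dir yaw -1.371519241563621 x at tcp y 0.5298601055158906 [0.52936, 0.31506]
tip [0.54976644 0.21437355 0.1386    ] tip dist from tcp 0.10273355506730711
80 262 303 [0.5471 0.2318 0.04  ]
100 262 303 [0.5458 0.2387 0.04  ]
120 262 302 [0.5446 0.246  0.04  ]
140 263 302 [0.5429 0.2534 0.04  ]
160 263 302 [0.5414 0.2611 0.04  ]
215 264 301 [0.5369 0.284  0.04  ]
230 264 300 [0.5358 0.2907 0.04  ]
dir yaw -1.3784739775574644 x at tcp y 0.5308773587939425 [0.52988, 0.31538]
tip [0.55030383 0.21472832 0.04      ] tip dist from tcp 0.10270294105730976
[[-1.500e-03 -9.814e-01 -1.917e-01]
 [-1.200e-03 -1.917e-01  9.814e-01]
 [-1.000e+00  1.700e-03 -8.000e-04]]
jaw -2.94867236268055
```

Run:
```python
from look import *
T=camera_params('top'); p=[.6127,-.1435,.2148,0]
def toM(w):
    d=np.array(w[:2])-p[:2]; c,s=np.cos(p[2]),np.sin(p[2]); return (1e3*np.array([c*d[0]+s*d[1],-s*d[0]+c*d[1]])).round(0)
for n,u in {'brush end':(266,197),'brush ferr':(270,230),'brush tip':(274,252),'mug':(238,125),'mugR':(250,130),'mughandle':(231,107)}.items():
    w=onz(T,*u,.01 if 'br' in n else .08); print(n,w.round(3),toM(w))
print('standoff',W(p,(29.3,203,51.6),0)); plan(W(p,(29.3,203,120),0),.2148)
```

```text
brush end [0.534 0.053 0.01 ] [-35. 209.]
brush ferr [0.423 0.048 0.01 ] [-144.  227.]
brush tip [0.351 0.04  0.01 ] [-217.  235.]
mug [0.764 0.128 0.08 ] [206. 233.]
mugR [0.744 0.09  0.08 ] [178. 200.]
mughandle [0.829 0.147 0.08 ] [273. 238.]
standoff [0.5980568  0.06108022 0.0516    ]
shift cm [  1.53  -1.87 -26.23] turn -0.0219 q6 -0.668 toolx [-0.002 -0.001 -1.   ]
```

Request:
arm_command([
  {"dx": 0, "dy": -0.2, "dz": -3, "turn": 0, "fingers": 0},
  {"dx": 0, "dy": -0.5, "dz": -7, "turn": -0.01, "fingers": 0},
  {"dx": 0, "dy": -0.8, "dz": -11, "turn": -0.01, "fingers": 0},
  {"dx": 0, "dy": -1.1, "dz": -15, "turn": -0.02, "fingers": 0},
  {"dx": 0, "dy": -1.4, "dz": -19, "turn": -0.02, "fingers": 0},
  {"dx": 0.5, "dy": -1.7, "dz": -23, "turn": -0.022, "fingers": 0},
  {"dx": 1.5, "dy": -1.87, "dz": -25, "turn": -0.022, "fingers": 0},
  {"dx": 1.5, "dy": -1.87, "dz": -26.2, "turn": -0.022, "fingers": 0},
  {"dx": 1.5, "dy": -1.87, "dz": -26.2, "turn": -0.022, "fingers": 0},
  {"dx": 1.5, "dy": -1.87, "dz": -26.2, "turn": -0.022, "fingers": 0},
])

```text
clock: 12.3
tcp_pos: [0.5985, 0.0627, 0.1216]
tcp_rot: [-1.123, 1.57, 0.664]
force: [0.2, -0.3, -2.4]
width: 0.0141
```

Run:
```python
from look import *
p=[.6127,-.1435,.2148,0]
s,cp,im=look('w8',p); print(s['force'],s['wrist_torque'],s['width'])
plan(W(p,(29.3,203,51.6),0),.2148)
```

```text
12.3 [0.5984716  0.06266239 0.12164545] [ 0.437  0.067 -0.119 -0.    -1.385 -0.221]
[ 0.23377569 -0.28422498 -2.42579968] [ 0.0692661  -0.01078817  0.01202854] 0.014080331893861575
shift cm [ 7.    0.08 -0.15] turn 0.0013 q6 -0.221 toolx [ 0.  0. -1.]
```

View pics/w8.png

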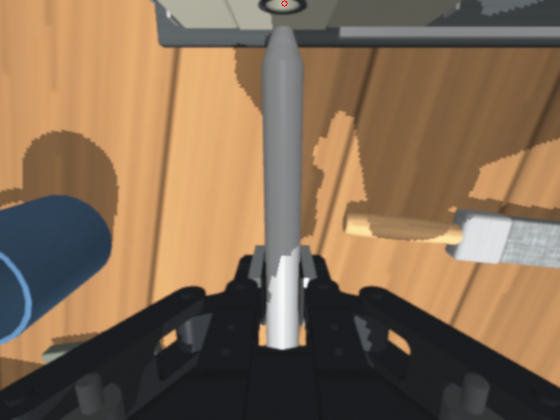

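Request:
arm_command([
  {"dx": 2, "dy": 0, "dz": -0.1, "turn": 0, "fingers": 0},
  {"dx": 4, "dy": 0, "dz": -0.1, "turn": 0, "fingers": 0},
  {"dx": 6, "dy": 0, "dz": -0.1, "turn": 0, "fingers": 0},
  {"dx": 7, "dy": 0, "dz": -0.1, "turn": 0, "fingers": 0},
  {"dx": 7, "dy": 0, "dz": -0.1, "turn": 0, "fingers": 0},
  {"dx": 7, "dy": 0, "dz": -0.1, "turn": 0, "fingers": 0},
  {"dx": 7, "dy": 0, "dz": -0.1, "turn": 0, "fingers": 0},
])

```text
clock: 13.22
tcp_pos: [0.5992, 0.0609, 0.0523]
tcp_rot: [-1.429, 1.569, 0.357]
force: [-0.2, 0.2, -3.6]
width: 0.0136
```

Run:
```python
from look import *
p=[.6127,-.1435,.2148,0]
s,cp,im=look('w9',p); print(s['force'],s['wrist_torque'],s['width'])
plan(W(p,(29.3,203,51.6),0),.2148)
print(proj(cp,[W(p,(30,70,55),0),W(p,(30,70,64.25),0),W(p,(30,100,55),0)]))
crop(cv2.imread('pics/w9raw.png'),200,0,380,120,4.4,'pics/w9c.png')
cv2.imwrite('pics/s9.png',grab_frame('scene')[:,:,::-1])
crop(cv2.imread('pics/s9.png'),170,160,300,260,6,'pics/s9c.png')
```

```text
13.225 [0.59917184 0.0608863  0.0523135 ] [ 0.434  0.11  -0.202  0.    -1.257 -0.219]
[-0.19566506  0.2060931  -3.63150518] [ 0.00424037 -0.00885812 -0.04287816] 0.013645404934160147
shift cm [0.06 0.09 0.04] turn 0.0002 q6 -0.219 toolx [ 0.001  0.001 -1.   ]
[[286.35779747 -72.07796906]
 [286.76222634 -91.38022371]
 [285.97585516  29.05643954]]
```

View pics/w9c.png

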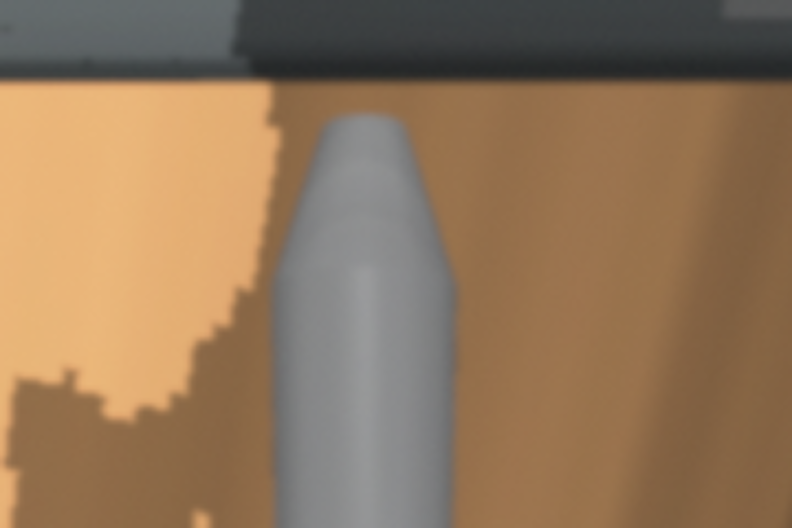

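View pics/s9c.png

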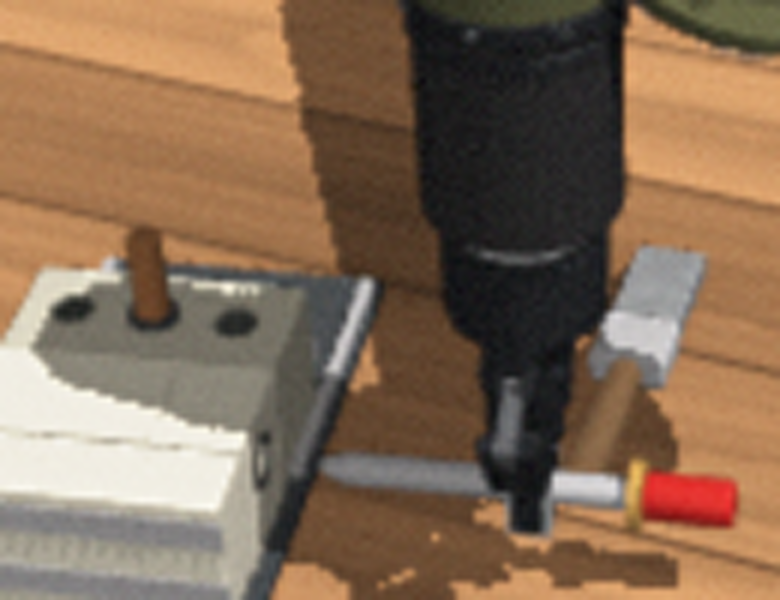

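Request:
arm_command([
  {"dx": 0.06, "dy": 0.03, "dz": -0.5, "turn": 0, "fingers": 0},
  {"dx": 0.06, "dy": 0.03, "dz": -1.2, "turn": 0, "fingers": 0},
  {"dx": 0.06, "dy": 0.03, "dz": -1.9, "turn": 0, "fingers": 0},
  {"dx": 0.06, "dy": 0.03, "dz": -2.6, "turn": 0, "fingers": 0},
  {"dx": 0.06, "dy": 0.03, "dz": -3.1, "turn": 0, "fingers": 0},
  {"dx": 0.06, "dy": 0.03, "dz": -3.5, "turn": 0, "fingers": 0},
  {"dx": 0.06, "dy": 0.03, "dz": -3.9, "turn": 0, "fingers": 0},
  {"dx": 0.06, "dy": 0.03, "dz": -4.3, "turn": 0, "fingers": 0},
])

```text
clock: 14.32
tcp_pos: [0.6075, 0.0185, 0.0507]
tcp_rot: [0.574, 1.571, 2.36]
force: [0.0, 0.1, -3.6]
width: 0.014
```

Request:
arm_command([
  {"dx": -0.07, "dy": 0, "dz": -0.4, "turn": 0, "fingers": 0},
  {"dx": -0.07, "dy": 0, "dz": -0.8, "turn": 0, "fingers": 0},
  {"dx": -0.07, "dy": 0, "dz": -1.2, "turn": 0, "fingers": 0},
  {"dx": -0.07, "dy": 0, "dz": -1.6, "turn": 0, "fingers": 0},
  {"dx": -0.07, "dy": 0, "dz": -2.0, "turn": 0, "fingers": 0},
])

```text
clock: 14.95
tcp_pos: [0.6118, -0.0011, 0.0514]
tcp_rot: [0.66, 1.571, 2.446]
force: [1.2, 0.3, -2.9]
width: 0.0142
```

Run:
```python
from look import *
s=state();print(s['force'],s['wrist_torque'],s['tcp_pos']);p=[.6127,-.1435,.2148,0]
plan(W(p,(29.5,98,51.6),0),.2148)
s,cp,im=look('w10',p)
crop(cv2.imread('pics/w10raw.png'),180,0,400,250,2.4,'pics/w10c.png')
```

```text
[ 1.16667298  0.31056938 -2.8557257 ] [0.00272624 0.01575822 0.03282873] [ 0.61180666 -0.00114274  0.05136658]
shift cm [-0.02 -0.   -4.13] turn 0.0002 q6 -0.11 toolx [-0.  0. -1.]
14.95 [ 0.61180666 -0.00114274  0.05136658] [ 0.325  0.137 -0.175 -0.    -1.26  -0.11 ]
```

View pics/w10c.png

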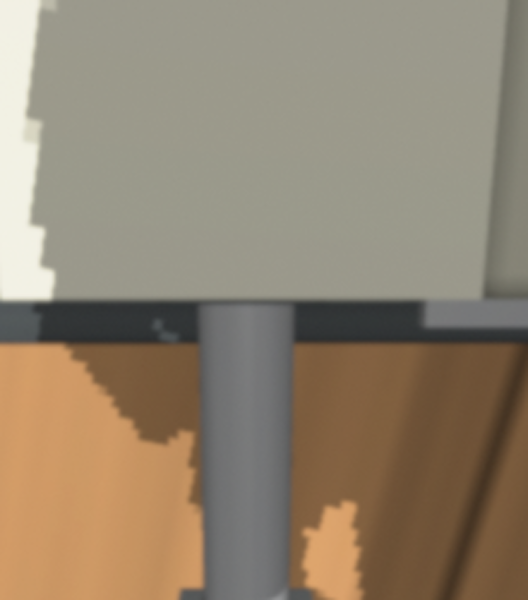

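Request:
arm_command([
  {"dx": 0, "dy": 0, "dz": -0.4, "turn": 0, "fingers": 0},
  {"dx": 0, "dy": 0, "dz": -0.8, "turn": 0, "fingers": 0},
  {"dx": 0, "dy": 0, "dz": -1.2, "turn": 0, "fingers": 0},
  {"dx": 0, "dy": 0, "dz": -1.6, "turn": 0, "fingers": 0},
  {"dx": 0, "dy": 0, "dz": -2.0, "turn": 0, "fingers": 0},
])

```text
clock: 15.62
tcp_pos: [0.6161, -0.0207, 0.0514]
tcp_rot: [0.092, 1.571, 1.878]
force: [-0.5, 0.1, -3.5]
width: 0.014
```

Run:
```python
from look import *
s=state();print(s['force'],s['wrist_torque'],s['tcp_pos']);p=[.6127,-.1435,.2148,0]
plan(W(p,(29.5,98,51.6),0),.2148)
```

```text
[-0.46494697  0.14608705 -3.49025169] [-0.0223382  -0.04000946 -0.00067118] [ 0.61608498 -0.02068138  0.05139154]
shift cm [-0.02 -0.   -2.13] turn 0.0002 q6 -0.076 toolx [-0.  0. -1.]
```

Request:
arm_command([
  {"dx": 0, "dy": 0, "dz": -0.4, "turn": 0, "fingers": 0},
  {"dx": 0, "dy": 0, "dz": -0.8, "turn": 0, "fingers": 0},
  {"dx": 0, "dy": 0, "dz": -1.2, "turn": 0, "fingers": 0},
  {"dx": 0, "dy": 0, "dz": -1.6, "turn": 0, "fingers": 0},
  {"dx": 0, "dy": 0, "dz": -2.1, "turn": 0, "fingers": 0},
  {"dx": 0, "dy": 0, "dz": -2.1, "turn": 0, "fingers": 0},
])

```text
clock: 16.38
tcp_pos: [0.6206, -0.0413, 0.0513]
tcp_rot: [1.126, 1.571, 2.911]
force: [-0.2, -0.5, -3.3]
width: 0.0143
```

Run:
```python
from look import *
s=state();print(s['force'],s['wrist_torque'],s['tcp_pos']);p=[.6127,-.1435,.2148,0]
plan(W(p,(29.5,98,51.6),0),.2148)
s,cp,im=look('w11',p)
cv2.imwrite('pics/s11.png',grab_frame('scene')[:,:,::-1])
crop(cv2.imread('pics/s11.png'),170,160,300,260,6,'pics/s11c.png')
```

```text
[-0.21518464 -0.46144472 -3.31933016] [ 0.00544251 -0.01584461 -0.00966914] [ 0.62055173 -0.04130781  0.05134491]
shift cm [-0.03 -0.   -0.02] turn -0.0003 q6 -0.04 toolx [-0.  0. -1.]
16.375 [ 0.62055173 -0.04130781  0.05134491] [ 0.255  0.163 -0.146 -0.    -1.262 -0.04 ]
```

View pics/w11.png

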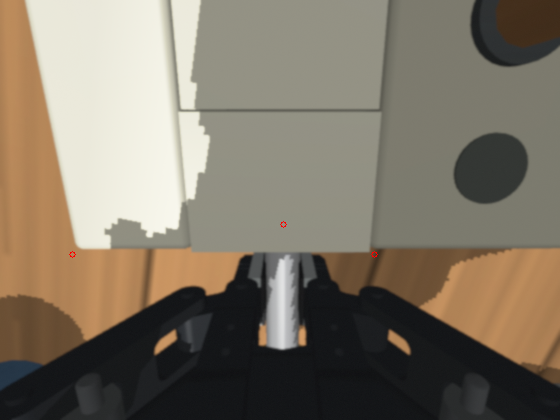

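View pics/s11c.png

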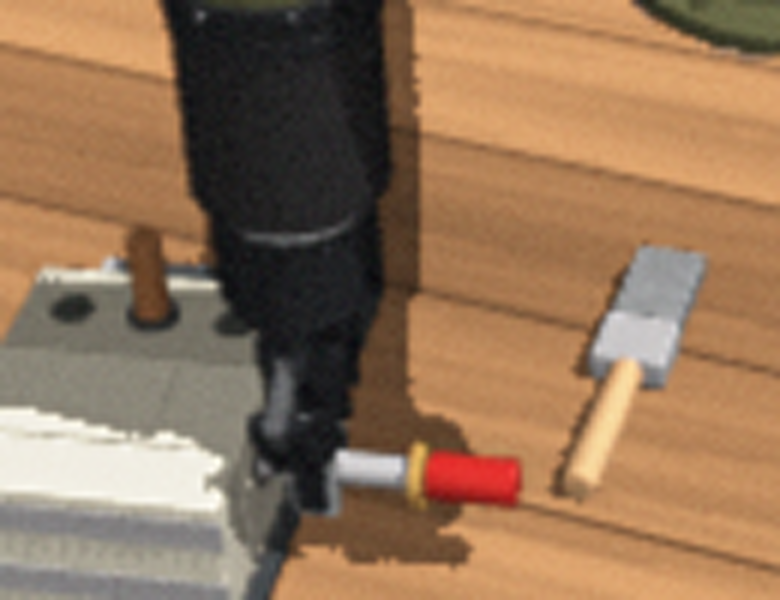

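Request:
arm_command([
  {"dx": 0, "dy": 0, "dz": 0, "turn": 0, "fingers": 0.25},
  {"dx": 0, "dy": 0, "dz": 0, "turn": 0, "fingers": 0.45},
  {"dx": 0, "dy": 0, "dz": 0, "turn": 0, "fingers": 0.45},
  {"dx": -1, "dy": 0, "dz": 0, "turn": 0, "fingers": 0.45},
  {"dx": -4, "dy": 0, "dz": 0, "turn": 0, "fingers": 0.45},
  {"dx": -8, "dy": 0, "dz": 0.5, "turn": 0, "fingers": 0.45},
  {"dx": -10, "dy": 0, "dz": 4, "turn": 0, "fingers": 0.45},
  {"dx": -10, "dy": 0, "dz": 7.5, "turn": 0, "fingers": 0.45},
  {"dx": -10, "dy": 0, "dz": 7.5, "turn": 0, "fingers": 0.45},
  {"dx": -10, "dy": 0, "dz": 7.5, "turn": 0, "fingers": 0.45},
])

```text
clock: 17.73
tcp_pos: [0.6046, 0.0322, 0.1519]
tcp_rot: [-1.98, 1.57, -0.194]
force: [-0.1, 0.8, -0.3]
width: 0.0384
```

Run:
```python
from look import *
s=state();print(s['force'],s['wrist_torque'],s['tcp_pos']);p=[.6127,-.1435,.2148,0]
s,cp,im=look('w12',p)
for q in proj(cp,[W(p,(30,173,49),0),W(p,(30,145,51),0)]): cv2.circle(im,tuple(int(round(a)) for a in q),3,(0,255,0),1)
cv2.imwrite('pics/w12.png',im)
plan(W(p,(30,173,47),0),.2148)
cv2.imwrite('pics/s12.png',grab_frame('scene')[:,:,::-1])
crop(cv2.imread('pics/s12.png'),170,160,300,260,6,'pics/s12c.png')
```

```text
[-0.11871785  0.80398259 -0.29733848] [ 0.00265047 -0.04121631 -0.00394904] [0.60459876 0.03216087 0.15186093]
17.725 [0.60459876 0.03216087 0.15186093] [ 0.384  0.065 -0.065  0.    -1.441 -0.168]
shift cm [10.46 -0.06  0.  ] turn -0.0001 q6 -0.169 toolx [ 0. -0. -1.]
```

View pics/w12.png

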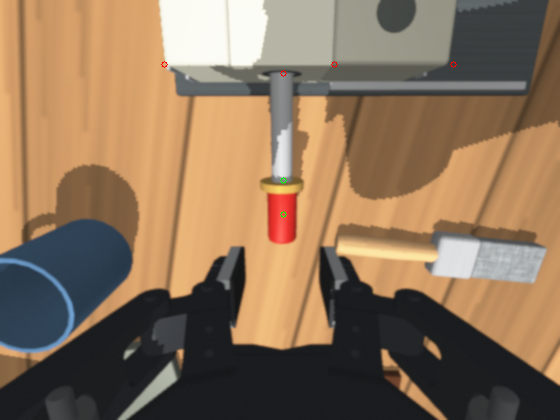

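View pics/s12c.png

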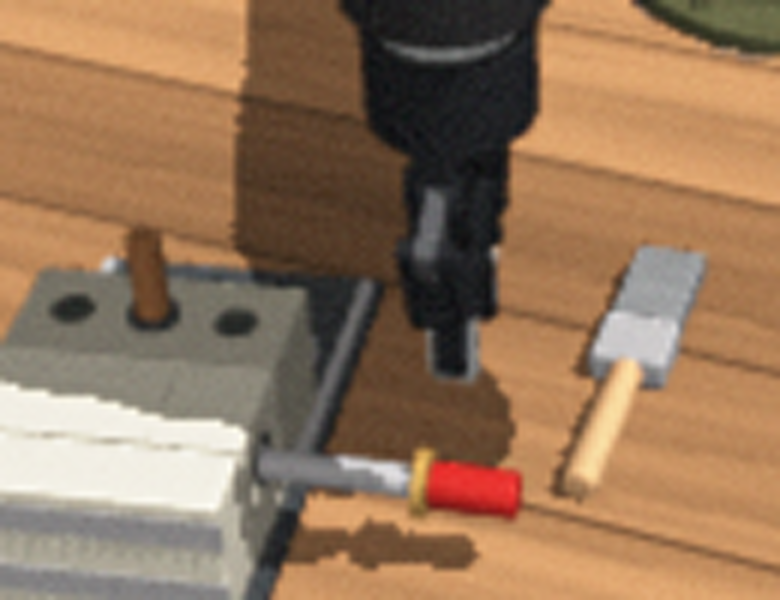

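Request:
arm_command([
  {"dx": 3, "dy": -0.05, "dz": 0, "turn": 0, "fingers": 0.5},
  {"dx": 6, "dy": -0.05, "dz": 0, "turn": 0, "fingers": 0.5},
  {"dx": 9, "dy": -0.05, "dz": 0, "turn": 0, "fingers": 0.5},
  {"dx": 10.4, "dy": -0.05, "dz": 0, "turn": 0, "fingers": 0.5},
  {"dx": 10.4, "dy": -0.05, "dz": 0, "turn": 0, "fingers": 0.5},
  {"dx": 10.4, "dy": -0.05, "dz": 0, "turn": 0, "fingers": 0.3},
  {"dx": 10.4, "dy": -0.05, "dz": 0, "turn": 0, "fingers": 0},
  {"dx": 10.4, "dy": -0.05, "dz": 0, "turn": 0, "fingers": 0},
  {"dx": 10.4, "dy": -0.05, "dz": 0, "turn": 0, "fingers": 0},
  {"dx": 10.4, "dy": -0.05, "dz": 0, "turn": 0, "fingers": 0},
  {"dx": 10.4, "dy": -0.05, "dz": 0, "turn": 0, "fingers": 0},
], force=40)

```text
clock: 19.2
tcp_pos: [0.6057, 0.0324, 0.0484]
tcp_rot: [-1.799, 1.569, -0.013]
force: [1.4, -1.5, 5.5]
width: 0.0229
```

Run:
```python
from look import *
s=state();print(s['force'],s['wrist_torque'],s['tcp_pos'],s['width']);p=[.6127,-.1435,.2148,0]
s,cp,im=look('w13',p)
plan(W(p,(30,173,53),0),.2148)
cv2.imwrite('pics/s13.png',grab_frame('scene')[:,:,::-1])
crop(cv2.imread('pics/s13.png'),170,160,300,260,6,'pics/s13c.png')
```

```text
[ 1.37825459 -1.54751189  5.50549531] [-0.54534694 -0.46256056  0.00886784] [0.60569483 0.0324099  0.04835986] 0.022874404848858356
19.2 [0.60569483 0.0324099  0.04835986] [ 3.840e-01  1.240e-01 -1.940e-01  1.000e-03 -1.251e+00 -1.690e-01]
shift cm [-0.47  0.06 -0.04] turn 0.0004 q6 -0.169 toolx [ 0.002 -0.    -1.   ]
```

View pics/w13.png

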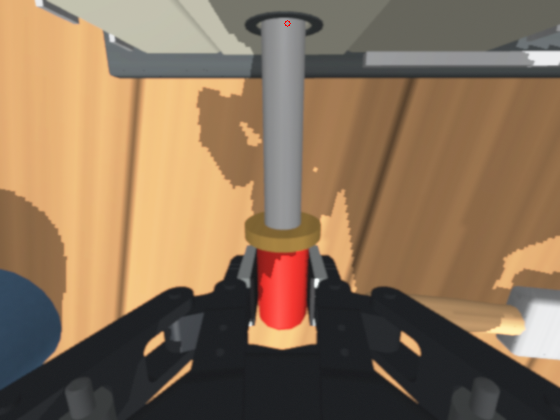

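View pics/s13c.png

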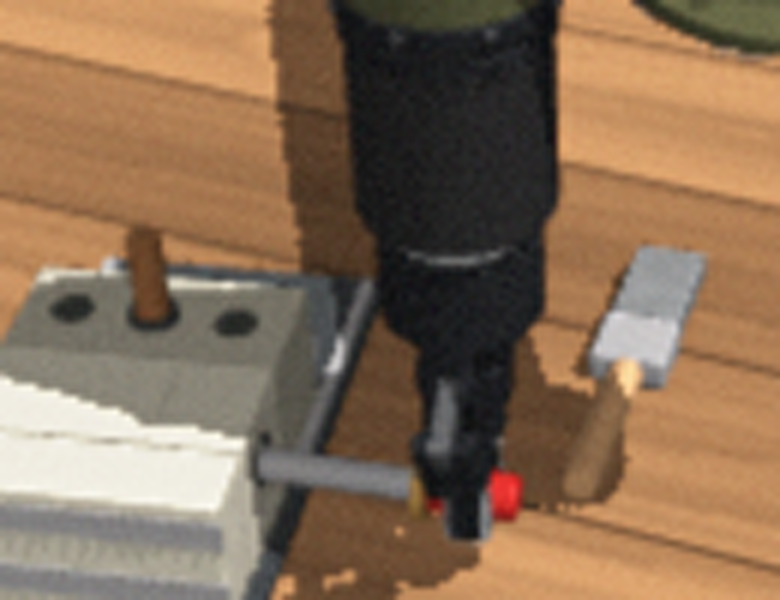

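Request:
arm_command([
  {"dx": -0.2, "dy": 0, "dz": 0, "turn": 0, "fingers": 0},
  {"dx": -0.4, "dy": 0, "dz": 0, "turn": 0, "fingers": 0},
  {"dx": -0.5, "dy": 0, "dz": 0, "turn": 0, "fingers": 0},
  {"dx": -0.5, "dy": 0, "dz": 0, "turn": 0, "fingers": 0},
])

```text
clock: 19.8
tcp_pos: [0.6044, 0.0327, 0.0515]
tcp_rot: [1.106, 1.569, 2.892]
force: [0.5, 1.0, -2.7]
width: 0.0223
```

```bash
cat > st.py <<'E'
from look import *
s=state();print(s['clock'],'F',s['force'].round(2),'M',s['wrist_torque'].round(3),s['tcp_pos'].round(4),s['width']);p=[.6127,-.1435,.2148,0]
d=s['tcp_pos'][:2]-p[:2];c,k=np.cos(p[2]),np.sin(p[2]);print('mould xy mm',1e3*(c*d[0]+k*d[1]),1e3*(-k*d[0]+c*d[1]))
E
python3 st.py
```

```text
19.8 F [ 0.5   0.95 -2.72] M [ 0.336 -0.163  0.054] [0.6044 0.0327 0.0515] 0.022288222542532533
mould xy mm 29.408840679029865 173.95947412528085
```

Request:
arm_command([
  {"dx": -0.1, "dy": 0, "dz": 0, "turn": 0, "fingers": 0},
  {"dx": -0.2, "dy": 0, "dz": 0, "turn": 0, "fingers": 0},
  {"dx": -0.25, "dy": 0, "dz": 0, "turn": 0, "fingers": 0},
  {"dx": -0.25, "dy": 0, "dz": 0, "turn": 0, "fingers": 0},
])

```text
clock: 20.3
tcp_pos: [0.6048, 0.0325, 0.0547]
tcp_rot: [0.95, 1.57, 2.736]
force: [0.2, 0.7, -3.0]
width: 0.0228
```

```bash
python3 st.py
python3 - <<'E'
from look import *
p=[.6127,-.1435,.2148,0]
look('w14',p)
cv2.imwrite('pics/s14.png',grab_frame('scene')[:,:,::-1])
im=cv2.imread('pics/s14.png')
S=camera_params('scene')
for q in proj(S,[W(p,(30,y,55),0) for y in (70,80,90,100,110,120,130,140,145,151,190,195)]): 
    print(q.round(1))
crop(im,205,215,265,260,13,'pics/s14c.png')
E
```

```text
20.3 F [ 0.23  0.7  -2.95] M [0.344 0.056 0.018] [0.6048 0.0325 0.0547] 0.022796604874810274
mould xy mm 29.8284590888143 173.613893131823
20.3 [0.60483682 0.03248208 0.0547316 ] [ 0.384  0.119 -0.188 -0.    -1.265 -0.169]
[213.5 236.3]
[216.9 236.7]
[220.3 237. ]
[223.6 237.3]
[227.  237.6]
[230.4 238. ]
[233.8 238.3]
[237.2 238.6]
[238.9 238.8]
[241. 239.]
[254.3 240.3]
[256.  240.4]
```

View pics/s14c.png

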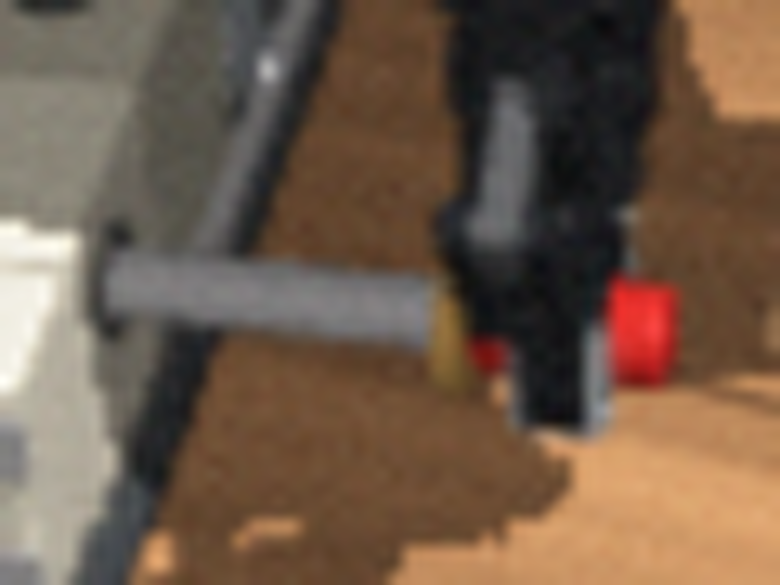

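Request:
arm_command([
  {"dx": 0, "dy": 0, "dz": -0.3, "turn": 0, "fingers": 0},
  {"dx": 0, "dy": 0, "dz": -0.6, "turn": 0, "fingers": 0},
  {"dx": 0, "dy": 0, "dz": -1.0, "turn": 0, "fingers": 0},
  {"dx": 0, "dy": 0, "dz": -1.4, "turn": 0, "fingers": 0},
])

```text
clock: 20.9
tcp_pos: [0.608, 0.0184, 0.0549]
tcp_rot: [0.929, 1.571, 2.715]
force: [-0.0, 0.2, -3.2]
width: 0.0224
```

```bash
python3 st.py
```

```text
20.9 F [-0.01  0.18 -3.23] M [ 0.442 -0.019  0.074] [0.608  0.0184 0.0549] 0.022440406056410483
mould xy mm 29.964960932298972 159.21305986560736
```

Slides freely; continue.

Request:
arm_command([
  {"dx": 0, "dy": 0, "dz": -0.4, "turn": 0, "fingers": 0},
  {"dx": 0, "dy": 0, "dz": -0.8, "turn": 0, "fingers": 0},
  {"dx": 0, "dy": 0, "dz": -1.2, "turn": 0, "fingers": 0},
  {"dx": 0, "dy": 0, "dz": -1.6, "turn": 0, "fingers": 0},
  {"dx": 0, "dy": 0, "dz": -2.0, "turn": 0, "fingers": 0},
  {"dx": 0, "dy": 0, "dz": -2.4, "turn": 0, "fingers": 0},
])

```text
clock: 21.65
tcp_pos: [0.6131, -0.0049, 0.0549]
tcp_rot: [0.752, 1.571, 2.538]
force: [0.2, -0.0, -3.5]
width: 0.0228
```

```bash
python3 st.py
```

```text
21.65 F [ 0.23 -0.04 -3.46] M [0.495 0.015 0.056] [ 0.6131 -0.0049  0.0549] 0.02282106040010509
mould xy mm 29.956528912893617 135.2828454034799
```

Request:
arm_command([
  {"dx": 0, "dy": 0, "dz": -0.4, "turn": 0, "fingers": 0},
  {"dx": 0, "dy": 0, "dz": -0.8, "turn": 0, "fingers": 0},
  {"dx": 0, "dy": 0, "dz": -1.2, "turn": 0, "fingers": 0},
  {"dx": 0, "dy": 0, "dz": -1.6, "turn": 0, "fingers": 0},
  {"dx": 0, "dy": 0, "dz": -2.0, "turn": 0, "fingers": 0},
  {"dx": 0, "dy": 0, "dz": -2.4, "turn": 0, "fingers": 0},
  {"dx": 0, "dy": 0, "dz": -2.8, "turn": 0, "fingers": 0},
])

```text
clock: 22.52
tcp_pos: [0.6191, -0.0323, 0.0549]
tcp_rot: [0.394, 1.571, 2.18]
force: [0.5, 0.7, -3.5]
width: 0.0225
```

```bash
python3 st.py
```

```text
22.525 F [ 0.51  0.75 -3.47] M [0.384 0.045 0.022] [ 0.6191 -0.0323  0.0549] 0.022450421321682346
mould xy mm 29.996178051424625 107.30265346141984
```

Request:
arm_command([
  {"dx": 0, "dy": 0, "dz": -0.2, "turn": 0, "fingers": 0},
  {"dx": 0, "dy": 0, "dz": -0.4, "turn": 0, "fingers": 0},
  {"dx": 0, "dy": 0, "dz": -0.6, "turn": 0, "fingers": 0},
  {"dx": 0, "dy": 0, "dz": -0.7, "turn": 0, "fingers": 0},
  {"dx": 0, "dy": 0, "dz": -0.8, "turn": 0, "fingers": 0},
  {"dx": 0, "dy": 0, "dz": -0.9, "turn": 0, "fingers": 0},
])

```text
clock: 23.28
tcp_pos: [0.621, -0.0408, 0.0549]
tcp_rot: [0.733, 1.571, 2.519]
force: [0.2, -0.2, -4.5]
width: 0.0228
```

```bash
python3 st.py
```

```text
23.275 F [ 0.24 -0.21 -4.45] M [ 0.458 -0.022  0.002] [ 0.621  -0.0408  0.0549] 0.02280962651036211
mould xy mm 29.992287047427027 98.54188551027244
```

Request:
arm_command([
  {"dx": 0, "dy": 0, "dz": -0.1, "turn": 0, "fingers": 0},
  {"dx": 0, "dy": 0, "dz": -0.2, "turn": 0, "fingers": 0},
  {"dx": 0, "dy": 0, "dz": -0.3, "turn": 0, "fingers": 0},
  {"dx": 0, "dy": 0, "dz": -0.3, "turn": 0, "fingers": 0},
])

```text
clock: 23.78
tcp_pos: [0.6212, -0.0417, 0.0549]
tcp_rot: [0.051, 1.568, 1.838]
force: [-4.0, 9.6, -1.2]
width: 0.0225
```

```bash
python3 st.py;python3 - <<'E'
from look import *
look('w15',[.6127,-.1435,.2148,0])
E
```

```text
23.775 F [-3.99  9.59 -1.19] M [ 3.268  1.417 -0.035] [ 0.6212 -0.0417  0.0549] 0.02246016145053087
mould xy mm 30.023968607607568 97.63336447988966
23.775 [ 0.62122324 -0.04171067  0.05485473] [ 0.252  0.162 -0.138 -0.003 -1.27  -0.035]
```

View pics/w15.png

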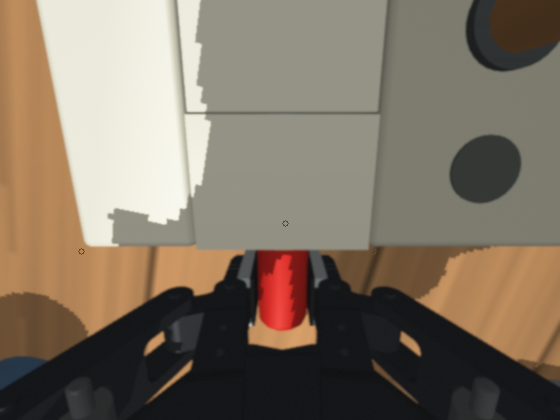

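Request:
arm_command([
  {"dx": 0, "dy": 0, "dz": -0.15, "turn": 0, "fingers": 0},
  {"dx": 0, "dy": 0, "dz": -0.15, "turn": 0, "fingers": 0},
  {"dx": 0, "dy": 0, "dz": -0.15, "turn": 0, "fingers": 0},
])

```text
clock: 24.2
tcp_pos: [0.6213, -0.0418, 0.0549]
tcp_rot: [0.06, 1.566, 1.847]
force: [-7.4, 14.0, 2.1]
width: 0.023
```

```bash
python3 st.py
python3 - <<'E'
from h import *
crop(grab_frame('scene')[:,:,::-1],170,170,290,260,6,'pics/s16c.png')
E
```

```text
24.2 F [-7.39 13.98  2.09] M [ 5.004  2.308 -0.067] [ 0.6213 -0.0418  0.0549] 0.02296341978411524
mould xy mm 30.031547208087318 97.53563264344942
```

View pics/s16c.png

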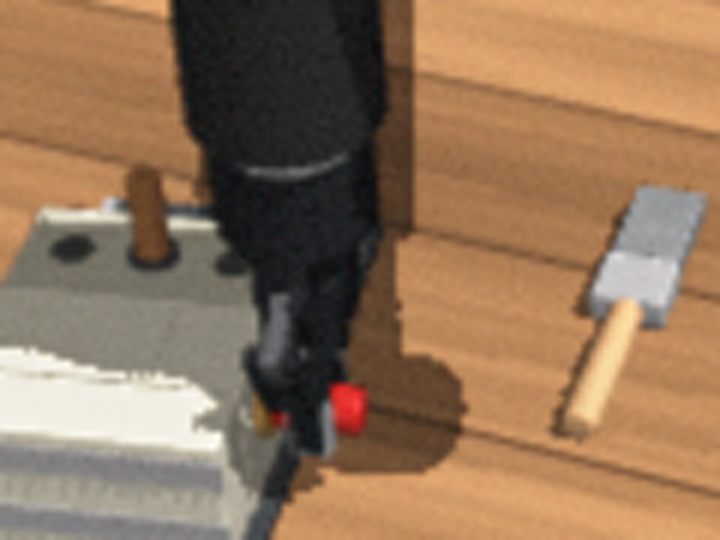

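Request:
arm_command([
  {"dx": 0, "dy": 0, "dz": 0.25, "turn": 0, "fingers": 0},
  {"dx": 0, "dy": 0, "dz": 0.25, "turn": 0, "fingers": 0.4},
  {"dx": 0, "dy": 0, "dz": 0.25, "turn": 0, "fingers": 0.5},
  {"dx": 0, "dy": 0, "dz": 0.25, "turn": 0, "fingers": 0.5},
  {"dx": -1, "dy": 0, "dz": 0.25, "turn": 0, "fingers": 0.5},
  {"dx": -4, "dy": 0, "dz": 0.25, "turn": 0, "fingers": 0.5},
  {"dx": -9, "dy": 0, "dz": 1, "turn": 0, "fingers": 0.5},
  {"dx": -14, "dy": 0, "dz": 6, "turn": 0, "fingers": 0.5},
  {"dx": -16, "dy": 0, "dz": 12, "turn": 0, "fingers": 0.5},
  {"dx": -16, "dy": 0, "dz": 12, "turn": 0, "fingers": 0.5},
  {"dx": -16, "dy": 0, "dz": 12, "turn": 0, "fingers": 0.5},
])

```text
clock: 25.62
tcp_pos: [0.5963, 0.0724, 0.2155]
tcp_rot: [-1.311, 1.57, 0.476]
force: [0.6, -0.2, -0.8]
width: 0.0426
```

```bash
python3 st.py
python3 - <<'E'
from look import *
look('w17',[.6127,-.1435,.2148,0])
im=cv2.imread('pics/w17raw.png'); crop(im,180,0,400,160,3.6,'pics/w17c.png')
s=grab_frame('scene')[:,:,::-1]; cv2.imwrite('pics/s17.png',s)
crop(s,150,170,270,270,6,'pics/s17c.png')
E
```

```text
25.625 F [ 0.65 -0.22 -0.78] M [-0.023  0.004 -0.022] [0.5963 0.0724 0.2155] 0.04258800901499696
mould xy mm 30.020702289216274 214.42919511534615
25.625 [0.59632478 0.07240038 0.21550523] [ 0.454  0.04   0.025 -0.    -1.555 -0.238]
```

View pics/w17.png

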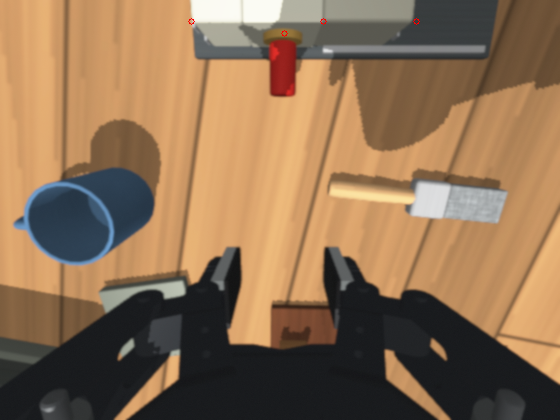

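View pics/s17c.png

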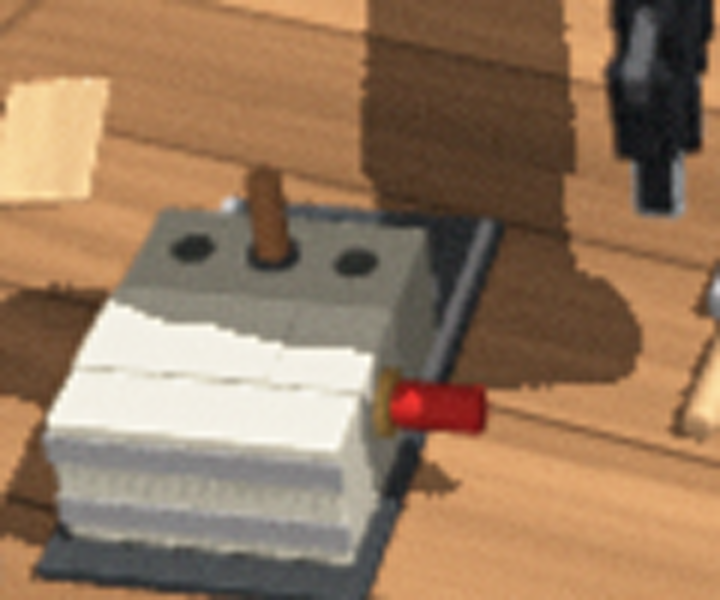

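View pics/s17.png

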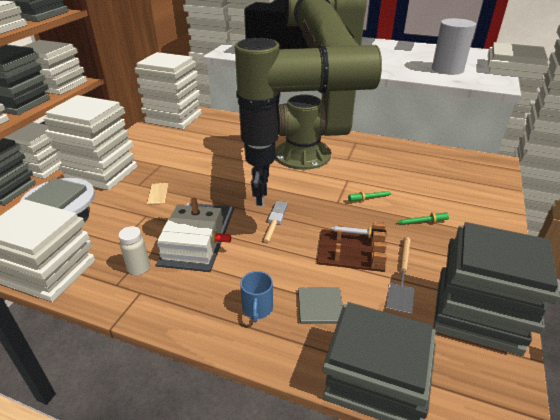

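Run:
```python
from look import *
cp=pickle.load(open('w17.pkl','rb'));p=[.6127,-.1435,.2148,0]
for y,r in ((120,12),(122,12),(125,12),(76,17),(70,17)):
    a=np.linspace(0,6.28,60); q=proj(cp,[W(p,(30+r*np.cos(t),y,55+r*np.sin(t)),0) for t in a]); print(y,r,q.min(0).round(1),q.max(0).round(1))
im=cv2.imread('pics/w17raw.png'); crop(im,240,10,330,110,6,'pics/w17d.png')
```

```text
120 12 [270.   93.7] [296.7  96.2]
122 12 [270.1  96.2] [296.7  98.5]
125 12 [270.1  99.9] [296.6 101.9]
76 17 [263.7  34.7] [303.4  45.4]
70 17 [263.6  26.2] [303.5  38.1]
```

View pics/w17d.png

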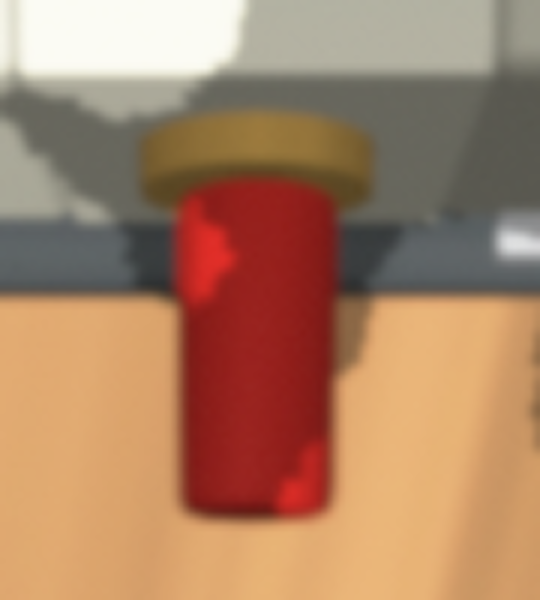

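```bash
python3 -c "
from workcell import *
print(job_done(), state()['clock'])"
```

```text
the job is handed in; nothing more can be done
the job is handed in; nothing more can be done
```

I slid the front half of the mould shut and locked it with the red-handled pin, then handed the job in; the last clock reading before hand-in was about 25.6 s.

- **Closing the mould:** I gripped the wooden handle and pushed until the tool stopped moving, with 16 N at the end stop.
- **Pin, first half:** I lifted the long red pin from the rack by its shaft, put it about 75 mm into the bore and let go. It drooped and stayed in.
- **Pin, second half:** I took it again by the red handle, raised it level and pushed. It slid freely, then stopped hard at the expected depth, with forces up to about 16 N. I released it and withdrew.

**Last checks:**
- The wrist picture puts the end of the handle and the flange's rear rim within half a pixel of where they should be with the flange seated.
- The flange's upper front rim disagreed. It read about 2 pixels (roughly 1.5 mm) further out than the model. I took that as a blurred edge, because the other two edges and the hard stop agreed.
- The black pin is still in its rack, and nothing else on the bench looks moved in the last scene picture. The arm stands clear.

One move call was refused at the start because a row's fields were left out; nothing moved, and I resent it in full.

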